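# Restock the laundry tin rack as a pyramid

### The arm

A 7-joint arm with a two-finger parallel gripper is mounted at the origin on the work surface. World frame = base frame: x ahead of the robot, y to its left, z up, the work surface at z = 0. Lengths are in m, angles in degrees, forces in N, time in s.
With the tool pointing down it reaches from about 0.425 to 0.875 m from the base axis. Payload 4.7 kg.
Tool frame: the origin (TCP) lies on the centre line of the jaws, within the pads' length; the fingertips stand 17 mm ahead of it and the grasp point (between the pads) lies 2 mm behind it; z points along the fingers, y is the direction in which the jaws open and shut (so a half turn about z gives the same grasp; the last joint's range is limited). The gripper opens to 87 mm and grips with 3 to 60 N. Pads are 19 mm wide; open, the fingers measure 117 mm over their backs; the gripper's body (75 mm by 190 mm) begins 51 mm behind the grasp point.
Start: joints at [-64.166, 18.392, -4.016, 83.108, 1.295, 78.541, -3.26], TCP at [0.275, 0.589, 0.24] pointing down, gripper open.
Joint ranges: [-163.93, 163.93], [-17.29, 119.83], [-79.2, 71.16], [3.27, 140.29], [-89.18, 269.18], [5.43, 117.66], [-154.24, 154.24]. Speed limits (degrees/s): [147.25, 147.25, 180, 180, 180, 180, 180].

### API

Orientations are given as [roll, pitch, yaw] about the fixed x, y, z axes, in that order (R = Rz(yaw) Ry(pitch) Rx(roll)).
In Python, from bench import arm gives the robot as it stands.
- The arm moves only by the shell command python3 -m handwheel 'ROWS' [FORCE]. ROWS is JSON, a list that holds one entry, the list of rows, each a list of 7 numbers: the finger opening in cm, from 0 to 8.7, then the shift along the world's x, y, z in cm, then the turn, a rotation vector about the world's x, y, z in degrees. In form: [[[grip, tx, ty, tz, wx, wy, wz], ...]]. A call has 1 to 10 rows; each row is the pose to reach, as a shift and turn from the pose measured when the call began; what a row does not reach only later rows make up. A row lasts 1/12 s, in which the tool goes at most 41.7 mm and 7.16 degrees, less where a joint would pass 70% of its speed; a pose out of reach is approached as far as the arm can. A call with a gripper value outside its range is refused whole. The fingers move at their own pace and stop on an object; FORCE is the grip in N (left out, the last holds). Time passes only in rows, so rows that repeat a pose let the fingers close. It gives the time, the measured TCP pose, the force and the opening at its end, in the units of the state.
- arm.observe(): the state, without advancing time (a new reading comes with each control period).
- arm.camera(name): name is "scene" or "top" or "wrist"; returns the picture (480x640x3 uint8, red, green, blue); there is no depth.
- arm.get_calibration(name): a dict with "K" (3x3 intrinsics, pixels), "eye" and "attitude" of the camera in the world; the wrist camera has in their place "tool_from_camera" (4x4, takes a point from camera to tool coordinates, whose origin is the TCP and whose axes are the flange's). Camera axes: x right, y down, z forward; pixel columns grow to the right and rows downward; lengths in m; the calibration is good to about 2 mm. A picture is of the moment at which its call begins: read the wrist's pose just before it. get_calibration takes no time and is no camera call.
- arm.job_done(): hands the job in, once; it reports no verdict.
The state is a dict: "clock": time; "joint_positions": joint angles; "joint_vel": joint speeds; "joint_torque": joint torques, N m; "position": TCP position; "eef_rot": TCP orientation; "wrist_force": force on the tool from outside, world axes, zero at the start; "wrist_torque": the same for the moment, N m; "gripper_width": finger opening in m.
Only numpy, scipy, OpenCV 4.12 (cv2) and the standard library are available. Lean on these libraries where they do the work, as an engineer would, in place of code of your own. Each camera call takes 0.05 s, during which the arm holds its last target.

### The job

Get the black tin rack ready and restock it: first take the scrubbing brush out of the rack and put it in the green basket, then, with the rack still empty, press the red spray cap of the cleaner fully down and let it come back up. After that lay every tin from the grey tray in the rack as a pyramid, three side by side in the grooves and the rest saddled in the gaps of the row below, each lying along the grooves with its ends over the rack, and leave the softener bottle, the jar and the mug where they are.

Things in the scene. Friction and masses are not known exactly. Their poses are not given: they have to be found in the camera images.
- rack: Black rack, fixed, 90 mm (x) by 176 mm (y), base plate 6 mm. Origin: centre of its underside on the counter. Two round-topped ridges (10 mm wide, tops 19 mm above the counter, at y = -26.5 and +26.5 mm) and two side rails (8 mm thick, inner faces at y = -80 and +80 mm, 36 mm tall) form three grooves along x, centred at y = -53, 0, +53 mm; ends open.
- rack_floor (a point): Point on the rack's base plate in the middle of the middle groove, 6 mm above the counter; axes as the rack's. Tin centres above the counter: 31 mm in a groove (lying on the plate, 2 mm play sideways); about 73 mm for a tin saddled on two of these (at y = -26.5 or +26.5 mm); about 115 mm for one saddled on those two (y = 0).
- tray: Grey rimmed drip tray, fixed, 340 mm (x) by 360 mm (y), floor 4 mm thick, rims 8 mm wide, tops above the counter: 26 mm along the two y sides, 9 mm along the two x sides. Origin: centre of its underside, on the counter. The tins start lying on its floor.
- brush: Scrubbing brush, loose, 0.09 kg: blue handle block over white bristles (rigid), 44 mm (x) by 110 mm (y) by 40 mm tall. The blue block is the upper 22 mm. Origin: centre of its underside (bristle tips); z points up out of the blue block. It starts lying across the rack's two ridges, its underside 19 mm above the counter.
- basket: Green open basket, fixed, 150 by 150 mm and 50 mm tall, walls and floor about 4 mm. Origin: centre of its underside, on the counter.
- cleaner: White cleaner bottle with a blue band, fixed to the counter on a steel foot 80 mm square; 66 mm diameter, 168 mm tall with its cap. Origin: centre of its underside; the spout of the cap points along its own +y.
- cap_top (a point): Centre of the top of the red spray cap (34 mm diameter) on the cleaner, 168 mm above the counter when up; a short red spout sticks out 44 mm from this centre along the bottle's +y. It moves down with the cap.
- spray_cap (a joint): Travel of the sprung red cap, m: 0 up, 0.010 fully down. Pressed straight down it takes 1.5 N to start and 5 N to be fully down; it springs back up by itself.
- tin1: Orange tin of stain remover with steel ends, loose, about 0.12 kg: a closed cylinder 50 mm in diameter and 60 mm long, lying on its side. Origin: its very centre; its own x is the cylinder's axis (it may have rolled about x). It rolls if pushed and soon stops. Between 4 and 6 of the tins tin1 to tin6 are present.
- tin2: Orange tin of stain remover with steel ends, loose, about 0.12 kg: a closed cylinder 50 mm in diameter and 60 mm long, lying on its side. Origin: its very centre; its own x is the cylinder's axis (it may have rolled about x). It rolls if pushed and soon stops. Between 4 and 6 of the tins tin1 to tin6 are present.
- tin3: Orange tin of stain remover with steel ends, loose, about 0.12 kg: a closed cylinder 50 mm in diameter and 60 mm long, lying on its side. Origin: its very centre; its own x is the cylinder's axis (it may have rolled about x). It rolls if pushed and soon stops. Between 4 and 6 of the tins tin1 to tin6 are present.
- tin4: Orange tin of stain remover with steel ends, loose, about 0.12 kg: a closed cylinder 50 mm in diameter and 60 mm long, lying on its side. Origin: its very centre; its own x is the cylinder's axis (it may have rolled about x). It rolls if pushed and soon stops. Between 4 and 6 of the tins tin1 to tin6 are present.
- tin5: Orange tin of stain remover with steel ends, loose, about 0.12 kg: a closed cylinder 50 mm in diameter and 60 mm long, lying on its side. Origin: its very centre; its own x is the cylinder's axis (it may have rolled about x). It rolls if pushed and soon stops. Between 4 and 6 of the tins tin1 to tin6 are present.
- tin6: Orange tin of stain remover with steel ends, loose, about 0.12 kg: a closed cylinder 50 mm in diameter and 60 mm long, lying on its side. Origin: its very centre; its own x is the cylinder's axis (it may have rolled about x). It rolls if pushed and soon stops. Between 4 and 6 of the tins tin1 to tin6 are present.
- softener: Bystander: white softener bottle with a blue band, 72 mm diameter, 160 mm tall. Origin: centre of its underside.
- jar: Bystander: amber jar with a steel lid, 72 mm diameter, 100 mm tall. Origin: centre of its underside.
- mug: Bystander: white mug, 76 mm diameter, 85 mm tall. Origin: centre of its underside.
Mind the look-alikes: they are no part of the job. Leave any blue look-alike of the tin3 alone.

How it is judged (in metres and radians):
On the way, in this order (a step that is already met when the one before it is completed fails the run):
1. the brush lies in the green basket (x of brush in the frame of basket between -0.07 and 0.07 m and y of brush in the frame of basket between -0.07 and 0.07 m and z of brush in the frame of basket below 0.03 m), for 0.2 s.
2. the spray cap is pressed fully down (at least 8 of its 10 mm), the brush still in the basket (all of step 1 and value of joint spray_cap above 0.008 m), for 0.05 s.
3. the spray cap has come back up (value of joint spray_cap below 0.002 m), for 0.1 s.
At the end, for the whole second after the job is handed in: Every tin lies still in the rack: centre 31 mm up in a groove (+-6), 73 mm up in a gap of that row (+-7) or 115 mm up in the gap of the second row (+-9), along the grooves to 0.2 rad, within 20 mm of the rack's middle lengthways; brush lying in the basket (origin under 30 mm up); cap up (all of step 1 and x of tin1 in the frame of rack between -0.02 and 0.02 m and angle between the x axis of each of tin1, tin2, tin3, tin4, tin5, tin6 and the x axis of rack, either way round below 0.2 rad and linear speed of each of tin1, tin2, tin3, tin4, tin5, tin6 below 0.02 m/s and ((y of tin1 in the frame of rack between -0.065 and 0.065 m and z of tin1 in the frame of rack between 0.025 and 0.037 m) or (y of tin1 in the frame of rack between -0.04 and 0.04 m and z of tin1 in the frame of rack between 0.066 and 0.08 m) or (y of tin1 in the frame of rack between -0.014 and 0.014 m and z of tin1 in the frame of rack between 0.106 and 0.124 m)) and x of tin2 in the frame of rack between -0.02 and 0.02 m and ((y of tin2 in the frame of rack between -0.065 and 0.065 m and z of tin2 in the frame of rack between 0.025 and 0.037 m) or (y of tin2 in the frame of rack between -0.04 and 0.04 m and z of tin2 in the frame of rack between 0.066 and 0.08 m) or (y of tin2 in the frame of rack between -0.014 and 0.014 m and z of tin2 in the frame of rack between 0.106 and 0.124 m)) and x of tin3 in the frame of rack between -0.02 and 0.02 m and ((y of tin3 in the frame of rack between -0.065 and 0.065 m and z of tin3 in the frame of rack between 0.025 and 0.037 m) or (y of tin3 in the frame of rack between -0.04 and 0.04 m and z of tin3 in the frame of rack between 0.066 and 0.08 m) or (y of tin3 in the frame of rack between -0.014 and 0.014 m and z of tin3 in the frame of rack between 0.106 and 0.124 m)) and x of tin4 in the frame of rack between -0.02 and 0.02 m and ((y of tin4 in the frame of rack between -0.065 and 0.065 m and z of tin4 in the frame of rack between 0.025 and 0.037 m) or (y of tin4 in the frame of rack between -0.04 and 0.04 m and z of tin4 in the frame of rack between 0.066 and 0.08 m) or (y of tin4 in the frame of rack between -0.014 and 0.014 m and z of tin4 in the frame of rack between 0.106 and 0.124 m)) and x of tin5 in the frame of rack between -0.02 and 0.02 m and ((y of tin5 in the frame of rack between -0.065 and 0.065 m and z of tin5 in the frame of rack between 0.025 and 0.037 m) or (y of tin5 in the frame of rack between -0.04 and 0.04 m and z of tin5 in the frame of rack between 0.066 and 0.08 m) or (y of tin5 in the frame of rack between -0.014 and 0.014 m and z of tin5 in the frame of rack between 0.106 and 0.124 m)) and x of tin6 in the frame of rack between -0.02 and 0.02 m and ((y of tin6 in the frame of rack between -0.065 and 0.065 m and z of tin6 in the frame of rack between 0.025 and 0.037 m) or (y of tin6 in the frame of rack between -0.04 and 0.04 m and z of tin6 in the frame of rack between 0.066 and 0.08 m) or (y of tin6 in the frame of rack between -0.014 and 0.014 m and z of tin6 in the frame of rack between 0.106 and 0.124 m)) and value of joint spray_cap below 0.002 m); the robot touches nothing.
It fails at once if the spray cap is pressed while a tin is already in the rack (value of joint spray_cap above 0.005 m and horizontal distance between any of tin1, tin2, tin3, tin4, tin5, tin6 and rack below 0.08 m).
It fails at once if the softener bottle is moved more than 30 mm (distance of softener from where it was at the start of the episode above 0.03 m).
It fails at once if the jar is moved more than 30 mm (distance of jar from where it was at the start of the episode above 0.03 m).
It fails at once if the mug is moved more than 30 mm (distance of mug from where it was at the start of the episode above 0.03 m).
Of tin1, tin2, tin3, tin4, tin5, tin6 only 4 to 6 are there at a start; the rules pass over those that are not, and their reading is None.
At some moment in a run one of tin1, tin2, tin3, tin4, tin5, tin6 may be knocked a few centimetres aside while the robot is not near it.
Once in a run the grip may slacken for a moment while it holds something.
It also fails if it takes over 210 s, if anything falls off the work surface, if the arm or the gripper's body presses on something with over 40 N, if the wrist force passes 120 N, or if a joint passes its speed limit or range.

## Working session

There is one attempt and no reset: what is moved stays moved. The work goes in short steps, Python scripts to look and compute and a shell command to move; the robot and the scene stay as the last step left them, time stands still between calls to the robot, and variables do not carry over. Pictures are saved under pics/ and viewed, and the job is handed in when it is done.

```bash
ls; mkdir -p pics
python3 - <<'E'
from bench import arm
import cv2
print(arm.observe())
for n in ("scene","top","wrist"):
    c=arm.get_calibration(n); print(n,c)
    cv2.imwrite(f"pics/{n}0.png",arm.camera(n)[:,:,::-1])
E
```

```text
pics
{'clock': 0.0, 'joint_positions': array([-64.16458696,  18.43710514,  -4.01473916,  83.17311985,
         1.2924326 ,  78.53858567,  -3.25998075]), 'joint_vel': array([-0.07062241, -0.02683789,  0.0765721 ,  0.03605155, -0.00388877,
        0.13984596, -0.0225192 ]), 'joint_torque': array([-3.51343788e-04, -4.91284883e+01, -4.04369496e-01, -3.12531245e+01,
       -6.39478443e-02,  4.34904615e-02,  2.05965980e-04]), 'position': array([0.27481325, 0.58850208, 0.2384991 ]), 'eef_rot': array([-1.79896280e+02,  3.31178280e-03,  1.54973055e+02]), 'wrist_force': array([-0.00537837, -0.35655352, -0.32910649]), 'wrist_torque': array([-0.02660249, -0.02190712, -0.00722522]), 'gripper_width': 0.08680943665177905}
scene {'K': array([[489.85026636,   0.        , 317.24666365],
       [  0.        , 489.85026636, 238.58659934],
       [  0.        ,   0.        ,   1.        ]]), 'eye': array([ 1.09122627, -0.72399003,  0.85557667]), 'attitude': array([-1.28546918e+02, -7.19950445e-02,  3.17221284e+01])}
top {'K': array([[459.98150609,   0.        , 322.74078142],
       [  0.        , 459.98150609, 239.87304218],
       [  0.        ,   0.        ,   1.        ]]), 'eye': array([0.36405128, 0.08422637, 1.2191857 ]), 'attitude': array([-167.82512924,    0.34973484,  -94.68473139])}
wrist {'K': array([[349.79925663,   0.        , 316.86149145],
       [  0.        , 349.79925663, 243.69391854],
       [  0.        ,   0.        ,   1.        ]]), 'tool_from_camera': array([[-5.42104120e-04, -9.55585990e-01, -2.94711930e-01,
         8.23940649e-02],
       [ 9.99999680e-01, -3.44858852e-04, -7.21252307e-04,
        -6.40859213e-04],
       [ 5.87584582e-04, -2.94712227e-01,  9.55585872e-01,
        -1.44002312e-01],
       [ 0.00000000e+00,  0.00000000e+00,  0.00000000e+00,
         1.00000000e+00]])}
```

View pics/scene0.png

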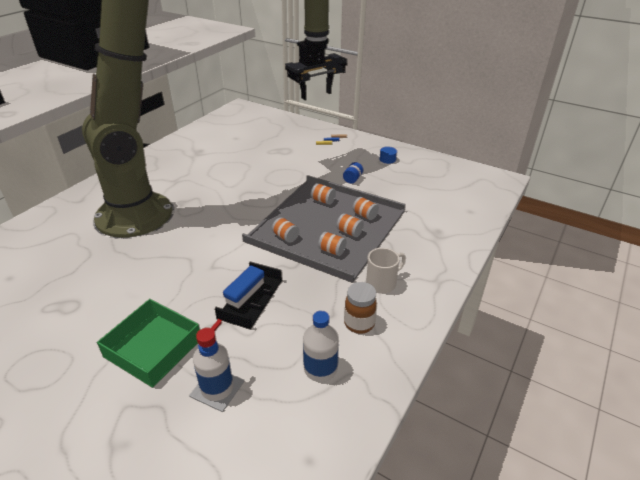

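View pics/top0.png

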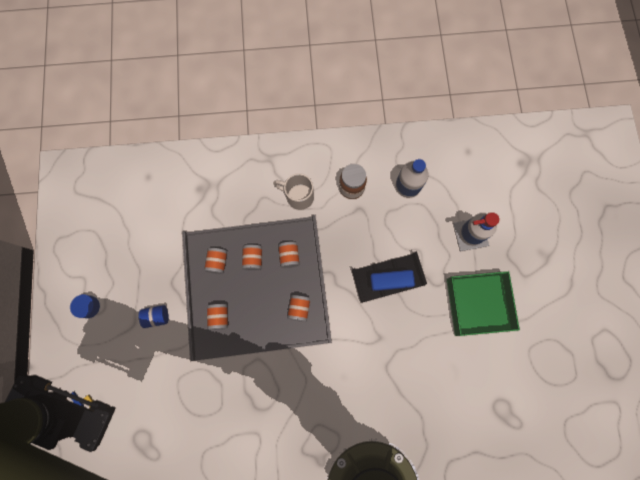

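View pics/wrist0.png

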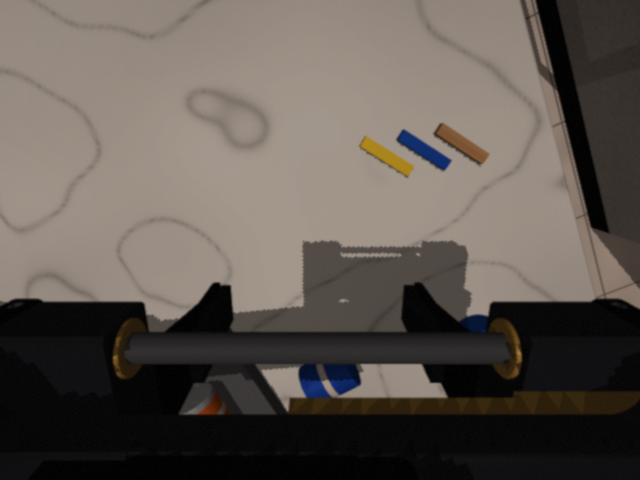

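The top view shows five orange tins in the tray at (216,260), (252,256), (289,254), (218,315) and (299,306). The brush is on the black rack at (392,281), the basket at (483,303), and the red cap at (491,219) on the cleaner. The bottle at (413,178) with the blue cap is the softener, and the blue tin at (152,316) is the look-alike outside the tray.

```bash
cat > h.py <<'E'
import numpy as np, cv2
from scipy.spatial.transform import Rotation as Rot
from bench import arm
def cam(name):
    c=arm.get_calibration(name); K=c["K"]
    if name=="wrist":
        o=arm.observe(); T=c["tool_from_camera"]; Rt=Rot.from_euler('xyz',o["eef_rot"],degrees=True).as_matrix()
        return K,Rt@T[:3,:3],np.array(o["position"])+Rt@T[:3,3]
    return K,Rot.from_euler('xyz',c["attitude"],degrees=True).as_matrix(),np.array(c["eye"])
def ray(C,uv,z):
    K,R,e=C; d=R@np.linalg.inv(K)@np.array([uv[0],uv[1],1.]); return e+d*(z-e[2])/d[2]
def proj(C,p):
    K,R,e=C; q=K@(R.T@(np.asarray(p)-e)); return q[:2]/q[2]
def tri(C1,u1,C2,u2):
    A=[];b=[]
    for (K,R,e),u in((C1,u1),(C2,u2)):
        d=R@np.linalg.inv(K)@np.array([*u,1.]);d/=np.linalg.norm(d);P=np.eye(3)-np.outer(d,d);A.append(P);b.append(P@e)
    return np.linalg.lstsq(np.vstack(A),np.hstack(b),rcond=None)[0]
def blobs(m,mn=30):
    n,l,s,c=cv2.connectedComponentsWithStats(m.astype(np.uint8)*255)
    return [(s[i,4],c[i],l==i) for i in range(1,n) if s[i,4]>=mn]
def hsv(im): return cv2.cvtColor(im,cv2.COLOR_RGB2HSV)
def masks(im):
    h=hsv(im);H,S,V=h[...,0],h[...,1],h[...,2]
    return dict(orange=(H>=6)&(H<=18)&(S>150)&(V>110),red=((H<5)|(H>174))&(S>160)&(V>60),blue=(H>100)&(H<125)&(S>120)&(V>40),green=(H>50)&(H<80)&(S>120))
E
python3 - <<'E'
from h import *
for n in("top","scene"):
    im=arm.camera(n); C=cam(n); M=masks(im)
    for k,m in M.items():
        for a,c,mm in blobs(m):
            (rc,sz,an)=cv2.minAreaRect(np.argwhere(mm)[:,::-1].astype(np.float32))
            print(n,k,a,c.round(1),np.round(sz,1),round(an,1),ray(C,c,{'orange':.029,'red':.168,'blue':.059,'green':.025}[k]).round(4))
E
```

```text
top orange 102 [287.9 248.1] [ 6.1 17.9] 83.3 [0.6062 0.1638 0.029 ]
top orange 103 [251.7 250.9] [18.   5.8] 4.1 [0.6066 0.2597 0.029 ]
top orange 104 [216.  254.5] [17.8  5.8] 8.7 [0.6046 0.3539 0.029 ]
top orange 106 [289.1 258. ] [ 6.2 18.1] 82.9 [0.5792 0.1625 0.029 ]
top orange 105 [251.6 260.8] [17.3  5.8] 4.1 [0.5801 0.2611 0.029 ]
top orange 105 [214.4 264.4] [17.6  5.9] 8.7 [0.5786 0.3588 0.029 ]
top orange 111 [299.6 302.4] [17.8  6.1] 9.5 [0.4615 0.1432 0.029 ]
top orange 110 [216.4 310.7] [ 6. 17.] 90.0 [0.458  0.3576 0.029 ]
top orange 112 [297.9 312.7] [17.9  6.2] 9.5 [0.4357 0.1493 0.029 ]
top orange 112 [216.5 321.1] [ 6. 17.] 90.0 [0.4317 0.3581 0.029 ]
top red 156 [489.1 219.5] [11.6 23.7] 63.4 [ 0.6069 -0.3224  0.168 ]
top blue 113 [418.7 165.4] [11.3 10.6] 45.0 [ 0.7956 -0.201   0.059 ]
top blue 721 [392.3 279.8] [17.1 42.7] 84.3 [ 0.4966 -0.0962  0.059 ]
top blue 384 [ 81.5 305.6] [21. 21.] 90.0 [0.4961 0.6883 0.059 ]
top blue 169 [158.  315.2] [16. 11.] 90.0 [0.4563 0.4966 0.059 ]
top blue 134 [143.8 317.2] [16.3  9.1] 82.4 [0.4543 0.5321 0.059 ]
top green 2333
[... 902 characters left out ...]
scene blue 30 [332.3 138.7] [ 2. 13.] 90.0 [0.3158 0.6328 0.059 ]
scene blue 220 [387.8 154.7] [15. 15.] 90.0 [0.5304 0.6312 0.059 ]
scene blue 34 [358.  165.7] [12.1  4. ] 41.2 [0.4802 0.5154 0.059 ]
scene blue 187 [350.6 174.7] [13.8 15.2] 36.9 [0.4865 0.4542 0.059 ]
scene blue 717 [243.5 283.1] [17.  45.4] 46.2 [ 0.5076 -0.1064  0.059 ]
scene blue 213 [320.5 319. ] [16. 15.] 90.0 [ 0.7191 -0.1069  0.059 ]
scene blue 148 [208.6 350. ] [10.9 18.4] 79.4 [ 0.5698 -0.2979  0.059 ]
scene blue 482 [320.  365.3] [32.3 21.6] 1.8 [ 0.7816 -0.211   0.059 ]
scene blue 500 [215.3 382.6] [22.  32.7] 75.1 [ 0.6329 -0.3501  0.059 ]
scene green 4991 [149.4 341.7] [69.3 88.2] 45.7 [ 0.4242 -0.3299  0.025 ]
```

Run:
```python
from h import *
t=arm.camera("top"); cv2.imwrite("pics/t1.png",cv2.resize(t[200:350,340:530,::-1],None,fx=4,fy=4,interpolation=cv2.INTER_CUBIC))
s=arm.camera("scene"); cv2.imwrite("pics/s1.png",cv2.resize(s[250:400,90:290,::-1],None,fx=4,fy=4,interpolation=cv2.INTER_CUBIC))
cv2.imwrite("pics/t2.png",cv2.resize(t[205:365,140:340,::-1],None,fx=4,fy=3.75,interpolation=cv2.INTER_CUBIC))
```

```text
(no output)
```

View pics/t1.png

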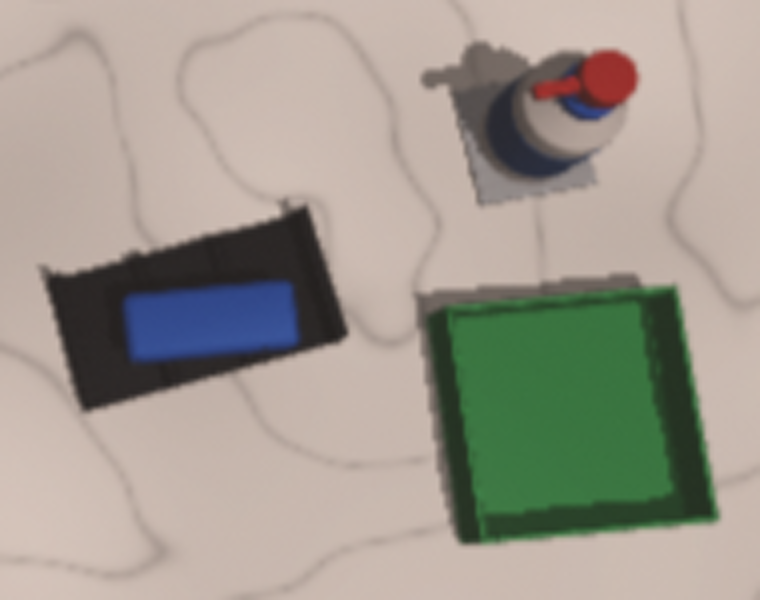

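View pics/s1.png

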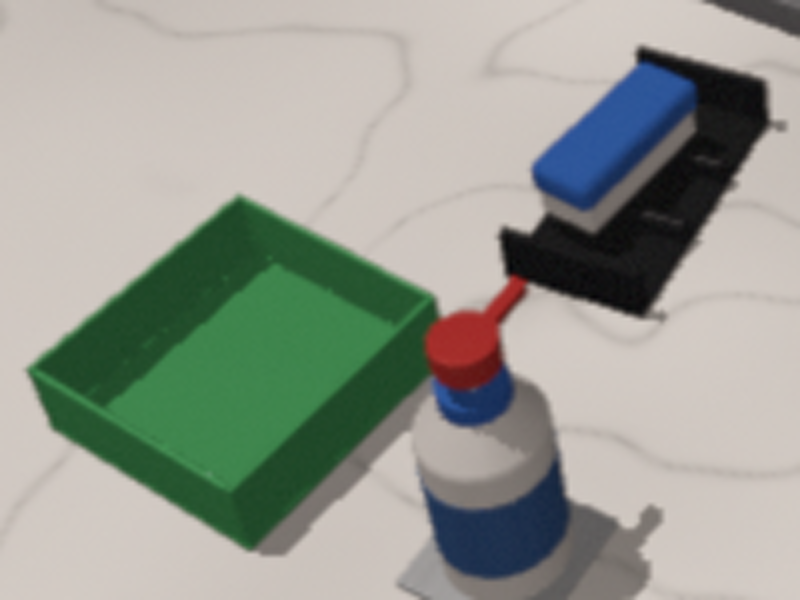

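View pics/t2.png

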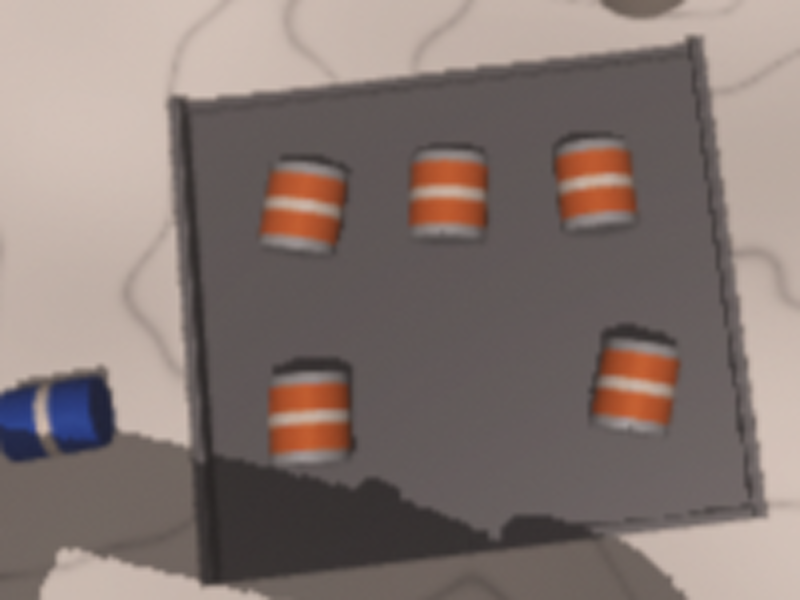

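```bash
cat >> h.py <<'E'
def tins(name="top",show=True,zc=.029,roi=None):
    """pair orange bands into tins -> list of (x,y,yaw_deg,px)"""
    im=arm.camera(name); C=cam(name); m=masks(im)["orange"]; B=[b for b in blobs(m,25)]
    out=[]
    k=cv2.getStructuringElement(cv2.MORPH_ELLIPSE,(9,9))
    used=set()
    P=[ray(C,b[1],zc+.02) for b in B]
    for i in range(len(B)):
        for j in range(i):
            d=P[i]-P[j]; L=np.linalg.norm(d)
            if .018<L<.036 and i not in used and j not in used:
                a=d/L; mid=(B[i][1]+B[j][1])/2
                c=ray(C,mid,zc+.02)
                for _ in range(5):
                    v=C[2]-c; n=v-a*(v@a); n/=np.linalg.norm(n)
                    c=ray(C,mid,zc+.0225*n[2])-.0225*n
                yaw=np.degrees(np.arctan2(a[1],a[0])); yaw=(yaw+90)%180-90
                out.append((c[0],c[1],yaw,mid)); used|={i,j}
    if show:
        for o in out: print(name,"tin xy",np.round(o[:2],4),"yaw",round(o[2],1),"px",np.round(o[3],1))
    return out
E
python3 - <<'E'
from h import *
tins("top");tins("scene")
T=cam("top");S=cam("scene")
print("cap",tri(T,(492,219.5),S,(206.2,333.5)).round(4), ray(T,(492,219.5),.168).round(4),ray(S,(206.2,333.5),.168).round(4))
# brush blue top corners (top view) 
f=lambda x,y:(340+x/4,200+y/4); g=lambda x,y:(90+x/4,250+y/4)
for p in [(124,297),(295,283),(299,345),(132,362)]: print("brush",ray(T,f(*p),.059).round(4))
for p in [(427,310),(676,288),(718,520),(463,543)]: print("bask top",ray(T,f(*p),.05).round(4))
for p in [(240,196),(437,298),(233,492),(30,370)]: print("bask scene",ray(S,g(*p),.05).round(4))
for p in [(308,207),(347,333)]: print("rail- top",ray(T,f(*p),.036).round(4))
for p in [(42,268),(83,410)]: print("rail+ top",ray(T,f(*p),.036).round(4),ray(T,f(*p),0).round(4))
for p in [(502,230),(645,280)]: print("rail- scene",ray(S,g(*p),.036).round(4))
for p in [(638,47),(767,82)]: print("rail+ scene",ray(S,g(*p),.036).round(4))
print(tri(T,f(303,215),S,g(645,280)))
E
```

```text
top tin xy [0.5883 0.163 ] yaw 1.8 px [288.5 253.1]
top tin xy [0.5892 0.2606] yaw -3.0 px [251.6 255.8]
top tin xy [0.5883 0.3569] yaw -9.6 px [215.2 259.5]
top tin xy [0.4473 0.1465] yaw -12.9 px [298.8 307.6]
top tin xy [0.4434 0.3578] yaw -0.7 px [216.5 315.9]
scene tin xy [0.4472 0.3577] yaw -5.4 px [320.3 192.1]
scene tin xy [0.5919 0.3573] yaw -14.6 px [362.3 206. ]
scene tin xy [0.591  0.2608] yaw -3.0 px [346.7 223.4]
scene tin xy [0.4506 0.1468] yaw -13.2 px [281.3 226.8]
scene tin xy [0.5912 0.1627] yaw 2.1 px [329.3 242.3]
cap [ 0.6085 -0.3293  0.1645] [ 0.6065 -0.3291  0.168 ] [ 0.6124 -0.3302  0.168 ]
brush [ 0.515  -0.0439  0.059 ]
brush [ 0.5149 -0.153   0.059 ]
brush [ 0.4756 -0.1507  0.059 ]
brush [ 0.4736 -0.0447  0.059 ]
bask top [ 0.4919 -0.2365  0.05  ]
bask top [ 0.4928 -0.3967  0.05  ]
bask top [ 0.3467 -0.3985  0.05  ]
bask top [ 0.3458 -0.2386  0.05  ]
bask scene [ 0.3523 -0.2532  0.05  ]
bask scene [ 0.5004 -0.2515  0.05  ]
bask scene [ 0.5012 -0.3982  0.05  ]
bask scene [ 0.3542 -0.4001  0.05  ]
rail- top [ 0.567  -0.1723  0.036 ]
rail- top [ 0.4829 -0.187   0.036 ]
rail+ top [0.5412 0.0046 0.036 ] [0.5466 0.0022 0.    ]
rail+ top [ 0.4479 -0.0128  0.036 ] [ 0.4504 -0.0158  0.    ]
rail- scene [ 0.4867 -0.1854  0.036 ]
rail- scene [ 0.5793 -0.1726  0.036 ]
rail+ scene [ 0.4549 -0.0191  0.036 ]
rail+ scene [ 0.5432 -0.003   0.036 ]
[ 0.56777566 -0.16765302  0.02374213]
```

```bash
python3 -m handwheel '[[[8.7,11,-34.3,0,0,0,-32],[8.7,11,-34.3,0,0,0,-32],[8.7,11,-34.3,0,0,0,-32],[8.7,11,-34.3,0,0,0,-32],[8.7,11,-34.3,0,0,0,-32],[8.7,11,-34.3,0,0,0,-32],[8.7,11,-34.3,0,0,0,-32],[8.7,11,-34.3,0,0,0,-32],[8.7,11,-34.3,0,0,0,-32],[8.7,11,-34.3,0,0,0,-32]]]' 25
```

```text
clock: 1.28
position: [0.3876, 0.2396, 0.2401]
eef_rot: [180.0, 0.1, 122.4]
wrist_force: [-0.0, 0.6, -0.1]
gripper_width: 0.087
```

```bash
python3 -m handwheel '[[[8.7,10.7,-33.8,0,0,0,-32],[8.7,10.7,-33.8,0,0,0,-32],[8.7,10.7,-33.8,0,0,0,-32],[8.7,10.7,-33.8,0,0,0,-32],[8.7,10.7,-33.8,0,0,0,-32],[8.7,10.7,-33.8,0,0,0,-32],[8.7,10.7,-33.8,0,0,0,-32],[8.7,10.7,-33.8,0,0,0,-32],[8.7,10.7,-33.8,0,0,0,-32],[8.7,10.7,-33.8,0,0,0,-32]]]'
python3 - <<'E'
from h import *
import time
C=cam("wrist");im=arm.camera("wrist");cv2.imwrite("pics/w1.png",im[:,:,::-1])
for a,c,mm in blobs(masks(im)["blue"],200):
    r=cv2.minAreaRect(np.argwhere(mm)[:,::-1].astype(np.float32)); b=cv2.boxPoints(r)
    print(a,c,ray(C,r[0],.059).round(4),[ray(C,q,.059).round(4) for q in b])
tins()
E
```

```text
clock: 2.12
position: [0.4954, -0.1053, 0.2407]
eef_rot: [179.9, 0.3, 89.9]
wrist_force: [-1.0, -0.1, 0.1]
gripper_width: 0.0865
5096 [318.87480377 210.39992151] [ 0.496  -0.0938  0.059 ] [array([ 0.4749, -0.0418,  0.059 ]), array([ 0.5173, -0.0419,  0.059 ]), array([ 0.5194, -0.1513,  0.059 ]), array([ 0.4725, -0.1511,  0.059 ])]
2131 [549.14312529 272.22055373] [ 0.7304 -0.1539  0.059 ] [array([ 0.6884, -0.161 ,  0.059 ]), array([ 0.7372, -0.1119,  0.059 ]), array([ 0.7718, -0.1469,  0.059 ]), array([ 0.723 , -0.1992,  0.059 ])]
960 [409.89479167 386.63020833] [ 0.5986 -0.2917  0.059 ] [array([ 0.5681, -0.277 ,  0.059 ]), array([ 0.6268, -0.2773,  0.059 ]), array([ 0.6297, -0.3068,  0.059 ]), array([ 0.5698, -0.3065,  0.059 ])]
top tin xy [0.5882 0.1632] yaw 3.2 px [288.4 253.1]
top tin xy [0.5892 0.2603] yaw -4.6 px [251.8 255.8]
top tin xy [0.5882 0.3561] yaw -11.0 px [215.5 259.5]
top tin xy [0.4475 0.1471] yaw -13.8 px [298.6 307.5]
top tin xy [0.4433 0.3566] yaw -0.3 px [216.9 315.9]
```

View pics/w1.png

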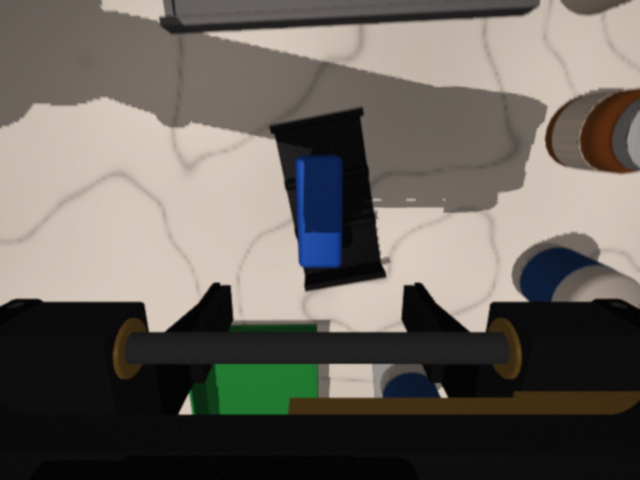

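```bash
python3 -m handwheel '[[[8.7,0.1,0.9,-6,0,0,0],[8.7,0.1,0.9,-10,0,0,0],[8.7,0.1,0.9,-13,0,0,0],[8.7,0.1,0.9,-16,0,0,0],[8.7,0.1,0.9,-18,0,0,0],[8.7,0.1,0.9,-19.4,0,0,0],[8.7,0.1,0.9,-19.4,0,0,0],[8.7,0.1,0.9,-19.4,0,0,0]]]' 25
python3 -m handwheel '[[[3.5,0,0,0,0,0,0],[3.5,0,0,0,0,0,0],[3.5,0,0,0,0,0,0],[3.5,0,0,0,0,0,0],[3.5,0,0,0,0,0,0],[3.5,0,0,0,0,0,0],[3.5,0,0,0,0,0,0],[3.5,0,0,0,0,0,0]]]' 25
```

```text
clock: 2.88
position: [0.4953, -0.0881, 0.0456]
eef_rot: [-179.9, 0.0, 90.4]
wrist_force: [0.2, -0.4, 1.1]
gripper_width: 0.0865
clock: 3.55
position: [0.4956, -0.0882, 0.0458]
eef_rot: [-180.0, 0.0, 90.4]
wrist_force: [-0.1, 0.1, 1.4]
gripper_width: 0.0436
```

```bash
python3 -m handwheel '[[[3.5,0,0,3,0,0,0],[3.5,0,0,6,0,0,0],[3.5,0,0,9,0,0,0],[3.5,-1,-3,10,0,0,0],[3.5,-2,-6,10,0,0,0],[3.5,-3,-9.5,10,0,0,0],[3.5,-4,-13,10,0,0,0],[3.5,-5,-16.5,10,0,0,0],[3.5,-6,-20,10,0,0,0],[3.5,-7.2,-22.5,10,0,0,0]]]'
python3 -m handwheel '[[[3.5,0,0,0,0,0,0],[3.5,0,0,0,0,0,0],[3.5,0,0,0,0,0,0]]]'
```

```text
clock: 4.38
position: [0.4224, -0.3163, 0.1461]
eef_rot: [-180.0, 0.1, 90.3]
wrist_force: [0.3, -0.9, -0.9]
gripper_width: 0.0442
clock: 4.63
position: [0.4225, -0.3156, 0.1457]
eef_rot: [-180.0, 0.1, 90.3]
wrist_force: [0.9, 0.9, -1.1]
gripper_width: 0.0437
```

```bash
python3 -m handwheel '[[[3.5,0,0,-3,0,0,0],[3.5,0,0,-6,0,0,0],[3.5,0,0,-8,0,0,0],[3.5,0,0,-9.5,0,0,0],[3.5,0,0,-10.5,0,0,0],[3.5,0,0,-11,0,0,0],[3.5,0,0,-11.2,0,0,0],[3.5,0,0,-11.2,0,0,0]]]'
python3 -m handwheel '[[[5,0,0,0,0,0,0],[6,0,0,0,0,0,0],[6,0,0,0,0,0,0],[6,0,0,0,0,0,0],[6,0,0,2,0,0,0],[6,0,0,6,0,0,0],[6,0,0,10,0,0,0],[6,0,0,14,0,0,0],[6,0,0,18,0,0,0],[6,0,0,18,0,0,0]]]'
python3 - <<'E'
from h import *
cv2.imwrite("pics/s2.png",arm.camera("scene")[:,:,::-1])
T=arm.camera("top");S=cam("top")
for a,c,mm in blobs(masks(T)["blue"],200): print(c,ray(S,c,.044).round(4))
E
```

```text
clock: 5.3
position: [0.4231, -0.3151, 0.0339]
eef_rot: [-180.0, 0.1, 90.3]
wrist_force: [-0.3, 0.4, -1.2]
gripper_width: 0.0439
clock: 6.13
position: [0.4265, -0.3182, 0.222]
eef_rot: [179.3, 0.3, 90.3]
wrist_force: [0.6, -0.2, 0.8]
gripper_width: 0.0602
[483.92116183 302.29737206] [ 0.4222 -0.3231  0.044 ]
[ 82.0270936  305.82758621] [0.4971 0.6948 0.044 ]
```

View pics/s2.png

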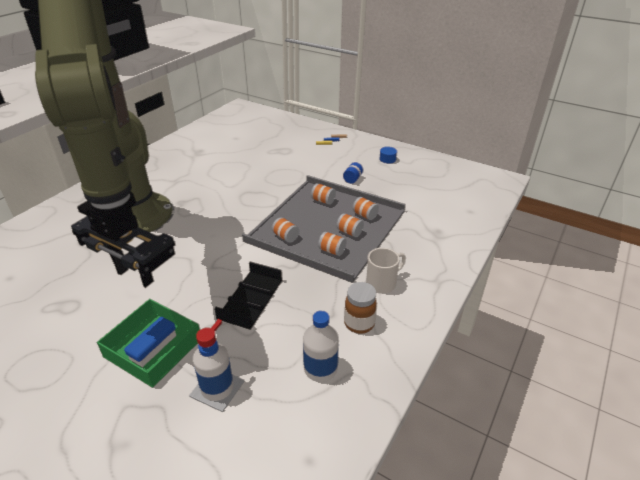

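The brush lies in the basket at (152,340). The cleaner is the bottle at (207,340): it has the red cap and spout and stands on a steel foot. The softener at (321,345) has a blue cap, so I'll confirm the cleaner in an enlarged crop.

```bash
python3 -m handwheel '[[[0,3,-0.2,3,0,0,0],[0,7,-0.4,3,0,0,0],[0,11,-0.8,3,0,0,0],[0,15,-1.1,3,0,0,0],[0,18.3,-1.2,3,0,0,0],[0,18.3,-1.2,3,0,0,0],[0,18.3,-1.2,3,0,0,0],[0,18.3,-1.2,3,0,0,0],[0,18.3,-1.2,3,0,0,0]]]'
python3 - <<'E'
from h import *
s=arm.camera("scene"); t=arm.camera("top")
a=cv2.resize(s[280:420,150:290,::-1],(400,400));b=cv2.resize(t[180:280,440:540,::-1],(400,400));cv2.imwrite("pics/c1.png",np.hstack([a,b]))
o=arm.observe();print(o["position"],o["wrist_force"],o["gripper_width"])
print(proj(cam("scene"),np.array(o["position"])-[0,0,.017]),proj(cam("top"),o["position"]-np.array([0,0,.017])))
E
```

```text
clock: 6.98
position: [0.6052, -0.3287, 0.2453]
eef_rot: [179.8, 0.1, 90.2]
wrist_force: [0.2, -0.4, -0.4]
gripper_width: 0.0077
[ 0.60571892 -0.32837456  0.24628321] [ 0.34847114 -0.09196446  0.53057009] 0.0028845367257974795
[199.08608271 307.98556897] [501.44877611 212.84356737]
```

View pics/c1.png

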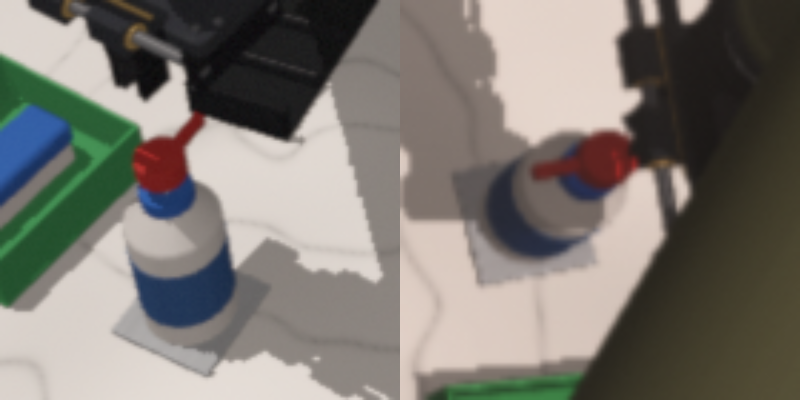

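```bash
python3 -m handwheel '[[[0,0.3,-0.1,-3,0,0,0],[0,0.3,-0.1,-4.5,0,0,0],[0,0.3,-0.1,-5.5,0,0,0],[0,0.3,-0.1,-6,0,0,0],[0,0.3,-0.1,-6.4,0,0,0],[0,0.3,-0.1,-6.4,0,0,0]]]'
```

```text
clock: 7.58
position: [0.6084, -0.3294, 0.1828]
eef_rot: [179.7, 0.1, 90.2]
wrist_force: [-0.6, 0.1, 2.8]
gripper_width: 0.0002
```

```bash
python3 -m handwheel '[[[0,0,0,-0.4,0,0,0],[0,0,0,-0.7,0,0,0],[0,0,0,-0.8,0,0,0],[0,0,0,-0.8,0,0,0],[0,0,0,-0.8,0,0,0]]]'
```

```text
clock: 8.0
position: [0.6089, -0.3298, 0.1757]
eef_rot: [179.6, 0.1, 90.2]
wrist_force: [-0.3, 0.3, 4.8]
gripper_width: 0.0003
```

```bash
python3 -m handwheel '[[[0,0,0,-0.2,0,0,0],[0,0,0,-0.2,0,0,0],[0,0,0,-0.25,0,0,0],[0,0,0,-0.25,0,0,0],[0,0,0,-0.25,0,0,0]]]'
python3 - <<'E'
from h import *
s=arm.camera("scene");cv2.imwrite("pics/c2.png",cv2.resize(s[280:420,150:290,::-1],(500,500)))
E
```

```text
clock: 8.42
position: [0.609, -0.3298, 0.1754]
eef_rot: [179.6, 0.1, 90.2]
wrist_force: [-2.8, 2.9, 11.9]
gripper_width: 0.0006
```

View pics/c2.png

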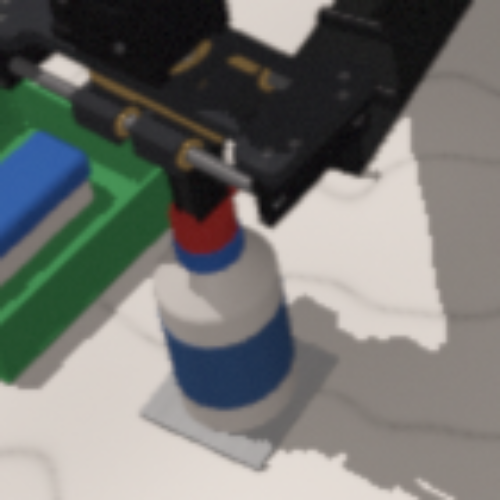

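The cap is at its stop: force has jumped to 12 N and in the crop it sits under the fingertips at (205,215). Next I lift straight up to let it spring back, then look at the rack from the wrist.

```bash
python3 -m handwheel '[[[0,0,0,2,0,0,0],[0,0,0,5,0,0,0],[0,0,0,8,0,0,0],[0,0,0,8,0,0,0],[0,0,0,8,0,0,0],[0,0,0,8,0,0,0]]]'
python3 -m handwheel '[[[6,-3,3,0,0,0,0],[7,-6,6,0,0,0,0],[8.5,-9,9,0,0,0,0],[8.5,-10,12,0,0,0,0],[8.5,-10,15,0,0,0,0],[8.5,-10,18,0,0,0,0],[8.5,-10,20,0,0,0,0],[8.5,-10,20,0,0,0,0],[8.5,-10,20,0,0,0,0],[8.5,-10,20,0,0,0,0]]]'
python3 - <<'E'
from h import *
C=cam("wrist");im=arm.camera("wrist");cv2.imwrite("pics/w2.png",im[:,:,::-1])
s=arm.camera("scene");cv2.imwrite("pics/c3.png",cv2.resize(s[280:420,150:290,::-1],(500,500)))
print(arm.observe()["position"],arm.observe()["eef_rot"]);tins()
# enlarge rack region
cv2.imwrite("pics/w2c.png",cv2.resize(im[60:310,180:480,::-1],None,fx=2.4,fy=2.4,interpolation=cv2.INTER_CUBIC))
E
```

```text
clock: 8.97
position: [0.6088, -0.3296, 0.2543]
eef_rot: [179.6, 0.1, 90.2]
wrist_force: [-0.8, -0.4, 0.2]
gripper_width: 0.0006
clock: 9.8
position: [0.5082, -0.1303, 0.2534]
eef_rot: [179.7, 0.1, 90.2]
wrist_force: [-1.1, -0.3, -0.0]
gripper_width: 0.0593
[ 0.50831782 -0.13119492  0.25380716] [1.79677761e+02 1.04890322e-01 9.00926922e+01]
top tin xy [0.5882 0.1631] yaw 3.6 px [288.4 253.1]
top tin xy [0.5892 0.2603] yaw -4.6 px [251.8 255.8]
top tin xy [0.5882 0.3562] yaw -10.8 px [215.5 259.5]
top tin xy [0.4474 0.1471] yaw -12.9 px [298.6 307.5]
top tin xy [0.4433 0.3565] yaw -0.8 px [217.  315.9]
```

View pics/w2c.png

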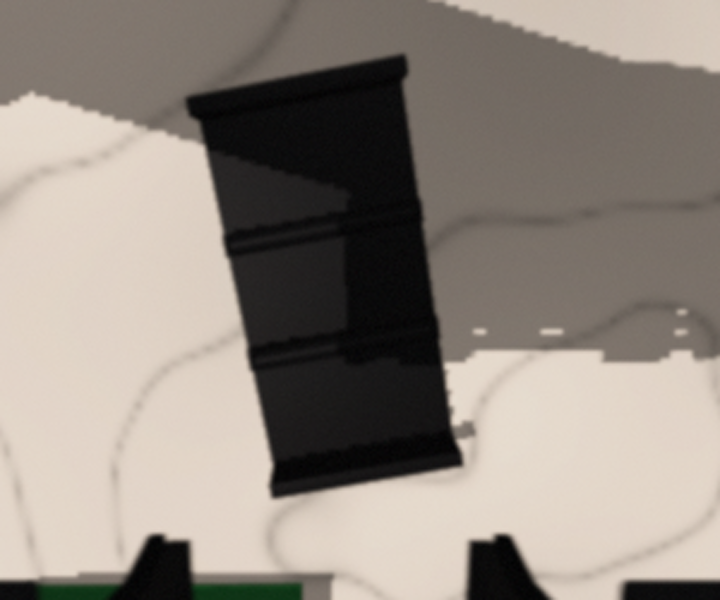

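View pics/c3.png

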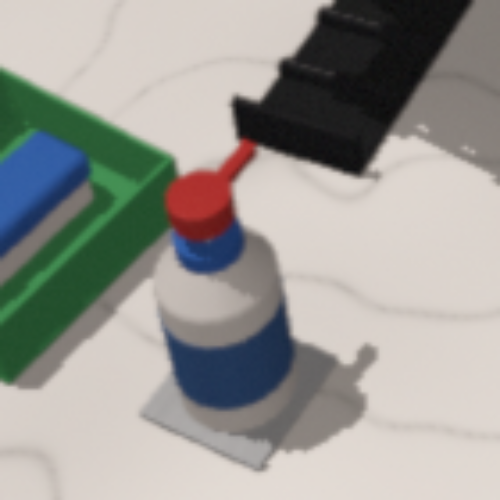

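Run:
```python
from h import *
C=cam("wrist")
f=lambda x,y:(180+x/2.4,60+y/2.4)
P=[ray(C,f(*p),.036)[:2] for p in [(188,97),(405,55),(463,463),(270,497)]]
for p in P: print(p.round(4))
c=sum(P)/4
print("centre",c)
for a,b in((0,1),(3,2)): d=P[b]-P[a];print("xdir",np.linalg.norm(d),np.degrees(np.arctan2(d[1],d[0])))
for a,b in((3,0),(2,1)): d=P[b]-P[a];print("ydir",np.linalg.norm(d),np.degrees(np.arctan2(d[1],d[0]))-90)
R=[ray(C,f(*p),.019)[:2] for p in [(228,240),(420,208),(251,356),(437,326)]]
print("ridges",[r.round(4) for r in R],sum(R)/4)
```

```text
[ 0.452  -0.0182]
[ 0.5384 -0.0026]
[ 0.5696 -0.1729]
[ 0.4814 -0.1893]
centre [ 0.51032612 -0.09575518]
xdir 0.08779966108238259 10.193222949930378
xdir 0.08972464826401663 10.5636497020111
ydir 0.1736570032421797 9.750086385788492
ydir 0.1730727005839719 10.38524204697562
ridges [array([ 0.4641, -0.0751]), array([ 0.5481, -0.0614]), array([ 0.4729, -0.1268]), array([ 0.5576, -0.113 ])] [ 0.510684   -0.09408746]
```

Cap is up again, with the red top at (200,195) in the crop and the spout visible. The rack is at about (0.511, -0.094) with yaw 10.2°. Now the first tin, at (299,307) in the top view.

```bash
python3 -m handwheel '[[[8.6,-2,4,0,0,0,-5],[8.6,-4,8,0,0,0,-10],[8.6,-5,12,0,0,0,-13],[8.6,-6,16,-1,0,0,-13],[8.6,-6,20,-3,0,0,-13],[8.6,-6,24,-6,0,0,-13],[8.6,-6,27.8,-9,0,0,-13],[8.6,-6,27.8,-9,0,0,-13],[8.6,-6,27.8,-9,0,0,-13],[8.6,-6,27.8,-9,0,0,-13]]]' 30
python3 - <<'E'
from h import *
print({k:np.round(v,4) for k,v in arm.observe().items() if k in("position","eef_rot")})
tins("top");tins("scene");cv2.imwrite("pics/w3.png",arm.camera("wrist")[:,:,::-1])
E
```

```text
clock: 10.78
position: [0.4478, 0.1466, 0.1626]
eef_rot: [179.8, 0.3, 77.2]
wrist_force: [0.4, -0.7, 0.3]
gripper_width: 0.0856
{'position': array([0.4478, 0.1466, 0.1626]), 'eef_rot': array([179.7689,   0.2764,  77.1593])}
top tin xy [0.5896 0.2683] yaw 7.4 px [248.4 255.7]
top tin xy [0.5883 0.3567] yaw -10.6 px [215.3 259.5]
top tin xy [0.4432 0.3571] yaw 1.9 px [216.7 315.8]
scene tin xy [0.4475 0.3559] yaw -5.1 px [320.2 192.5]
scene tin xy [0.5916 0.3564] yaw -12.2 px [362.2 206.3]
scene tin xy [0.591  0.2606] yaw -2.4 px [346.7 223.4]
scene tin xy [0.451  0.1456] yaw -15.1 px [281.1 226.9]
scene tin xy [0.5911 0.1626] yaw 3.0 px [329.3 242.4]
```

View pics/w3.png

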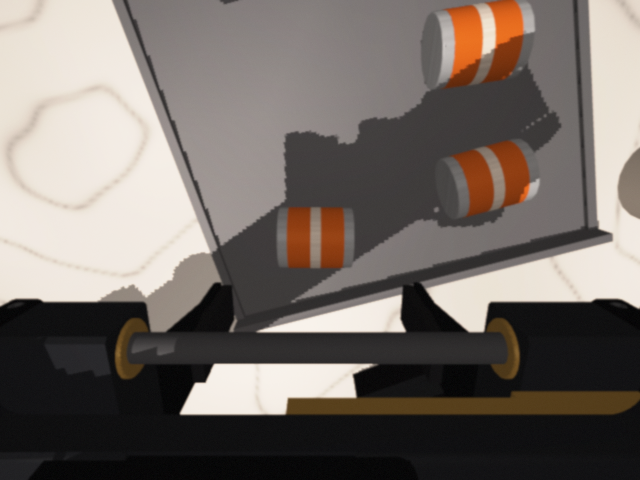

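The tin is centred between the jaws at (315,237) in the wrist view. Descend and grip.

```bash
python3 -m handwheel '[[[8.6,0,0,-3,0,0,0],[8.6,0,0,-6,0,0,0],[8.6,0,0,-9,0,0,0],[8.6,0,0,-11,0,0,0],[8.6,0,0,-12.5,0,0,0],[8.6,0,0,-13.1,0,0,0],[8.6,0,0,-13.1,0,0,0],[8.6,0,0,-13.1,0,0,0]]]' 30
python3 -m handwheel '[[[5.5,0,0,0,0,0,0],[5.5,0,0,0,0,0,0],[5.5,0,0,0,0,0,0],[5.5,0,0,0,0,0,0],[5.5,0,0,0,0,0,0],[5.5,0,0,0,0,0,0]]]' 30
```

```text
clock: 11.6
position: [0.4506, 0.1446, 0.0348]
eef_rot: [179.5, 0.0, 76.8]
wrist_force: [-0.3, 0.5, -0.5]
gripper_width: 0.0858
clock: 12.1
position: [0.4506, 0.1448, 0.0351]
eef_rot: [179.5, 0.0, 76.8]
wrist_force: [-1.1, 0.1, 2.7]
gripper_width: 0.0597
```

```bash
python3 -m handwheel '[[[5.5,0,0,3,0,0,0],[5.5,0,0,6,0,0,0],[5.5,1,-4,8,0,0,3],[5.5,2,-8,9,0,0,8],[5.5,3,-12,9,0,0,13],[5.5,4,-16,9,0,0,18],[5.5,5,-20,9,0,0,23.4],[5.5,6,-24,9,0,0,23.4],[5.5,7,-28,9,0,0,23.4],[5.5,7,-29.2,9,0,0,23.4]]]'
python3 -m handwheel '[[[5.5,0,0,0,0,0,0],[5.5,0,0,0,0,0,0],[5.5,0,0,0,0,0,0]]]'
python3 - <<'E'
from h import *
print({k:np.round(v,4) for k,v in arm.observe().items() if k in("position","eef_rot","gripper_width")})
cv2.imwrite("pics/w4.png",arm.camera("wrist")[:,:,::-1]); cv2.imwrite("pics/s4.png",arm.camera("scene")[:,:,::-1])
E
```

```text
clock: 12.93
position: [0.521, -0.1532, 0.1256]
eef_rot: [179.5, 0.2, 99.9]
wrist_force: [0.6, -1.4, -0.2]
gripper_width: 0.0595
clock: 13.18
position: [0.5207, -0.1521, 0.1251]
eef_rot: [179.5, 0.2, 100.0]
wrist_force: [-0.7, -0.1, -0.9]
gripper_width: 0.0595
{'position': array([ 0.5207, -0.1521,  0.1251]), 'eef_rot': array([1.795163e+02, 1.641000e-01, 9.997660e+01]), 'gripper_width': np.float64(0.0595)}
```

View pics/w4.png

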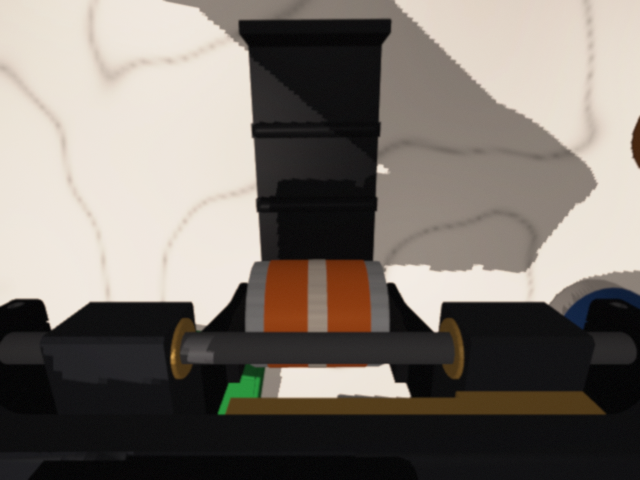

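View pics/s4.png

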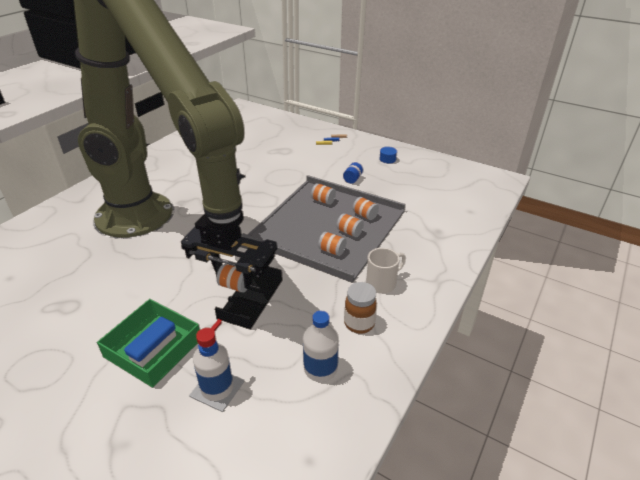

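```bash
cat >> h.py <<'E'
def heldoff(v,zt=.006):
    c=arm.get_calibration("wrist");T=c["tool_from_camera"];K=c["K"]
    d=T[:3,:3]@np.array([0,(v-K[1,2])/K[1,1],1]); d=np.array([d[0],d[2]]);d/=np.linalg.norm(d);e=np.array([T[0,3],T[2,3]])
    n=np.array([d[1],-d[0]]) # perpendicular, +x side
    # signed dist of centre to line = -25mm (centre on -x side of top edge ray)
    # n.(c-e) = -.025
    return (-.025+n@e-n[1]*zt)/n[0]
E
python3 - <<'E'
from h import *
for v in (259,262):print([round(heldoff(v,z)*1000,1) for z in(0.002,.006,.009)])
E
```

```text
[np.float64(2.6), np.float64(1.2), np.float64(0.1)]
[np.float64(1.1), np.float64(-0.3), np.float64(-1.4)]
```

```bash
python3 -m handwheel '[[[5.5,0,0.55,-1,0,0,0],[5.5,0,0.55,-3,0,0,0],[5.5,0,0.55,-5,0,0,0],[5.5,0,0.55,-6.5,0,0,0],[5.5,0,0.55,-7.3,0,0,0],[5.5,0,0.55,-7.5,0,0,0],[5.5,0,0.55,-7.5,0,0,0]]]'
```

```text
clock: 13.87
position: [0.5207, -0.1444, 0.0496]
eef_rot: [179.6, 0.1, 100.2]
wrist_force: [0.4, -0.5, -0.0]
gripper_width: 0.0599
```

```bash
python3 -m handwheel '[[[5.5,0,-0.2,-0.5,0,0,0],[5.5,0,-0.2,-0.9,0,0,0],[5.5,0,-0.2,-1.15,0,0,0],[5.5,0,-0.2,-1.2,0,0,0],[5.5,0,-0.2,-1.2,0,0,0]]]'
```

```text
clock: 14.28
position: [0.5207, -0.1464, 0.0376]
eef_rot: [179.6, 0.1, 100.2]
wrist_force: [-0.5, -0.1, -0.6]
gripper_width: 0.0601
```

Release gently, rise, and check.

```bash
python3 -m handwheel '[[[6.3,0,0,0,0,0,0],[6.8,0,0,0,0,0,0],[7.4,0,0,0,0,0,0],[7.4,0,0,0,0,0,0],[7.4,0,0,2,0,0,0],[7.4,0,0,5,0,0,0],[7.4,0,0,9,0,0,0],[8.6,0,3,11,0,0,0],[8.6,0,6,11,0,0,0],[8.6,0,6,11,0,0,0]]]'
python3 - <<'E'
from h import *
print({k:np.round(v,4) for k,v in arm.observe().items() if k in("position","eef_rot","gripper_width")})
cv2.imwrite("pics/w5.png",arm.camera("wrist")[:,:,::-1]); tins("scene",zc=.029)
E
```

```text
clock: 15.12
position: [0.5224, -0.0797, 0.1493]
eef_rot: [179.3, -0.1, 100.6]
wrist_force: [-0.8, 1.0, -1.1]
gripper_width: 0.0836
{'position': array([ 0.5224, -0.0797,  0.1493]), 'eef_rot': array([ 1.793089e+02, -1.102000e-01,  1.006048e+02]), 'gripper_width': np.float64(0.0836)}
scene tin xy [0.448  0.3552] yaw -5.1 px [320.2 192.6]
scene tin xy [0.5905 0.3562] yaw -8.8 px [362.  206.5]
scene tin xy [0.5923 0.2589] yaw -4.5 px [346.7 223.7]
scene tin xy [0.5917 0.1612] yaw 2.8 px [329.2 242.7]
scene tin xy [ 0.519 -0.141] yaw 12.5 px [235.7 302.1]
```

View pics/w5.png

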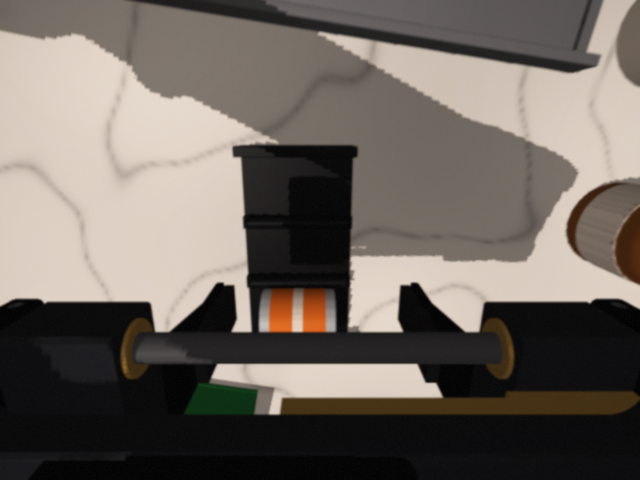

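```bash
python3 -m handwheel '[[[8.6,1,4,1,0,0,-4],[8.6,2,8,1,0,0,-7.8],[8.6,3,12,1,0,0,-7.8],[8.6,4,16,1,0,0,-7.8],[8.6,5,20,1,0,0,-7.8],[8.6,6,23,1,0,0,-7.8],[8.6,6.8,24.2,1,0,0,-7.8],[8.6,6.8,24.2,1,0,0,-7.8],[8.6,6.8,24.2,1,0,0,-7.8]]]'
python3 - <<'E'
from h import *
print({k:np.round(v,4) for k,v in arm.observe().items() if k in("position","eef_rot","gripper_width")})
cv2.imwrite("pics/w6.png",arm.camera("wrist")[:,:,::-1]); tins("scene");tins("top")
E
```

```text
clock: 15.97
position: [0.589, 0.1559, 0.1569]
eef_rot: [179.6, 0.2, 92.6]
wrist_force: [0.4, -0.5, -0.1]
gripper_width: 0.0857
{'position': array([0.589 , 0.1559, 0.1569]), 'eef_rot': array([179.5939,   0.2233,  92.5642]), 'gripper_width': np.float64(0.0857)}
scene tin xy [0.5912 0.3554] yaw -9.8 px [362.  206.6]
scene tin xy [0.5883 0.2588] yaw 7.2 px [346.4 224.1]
scene tin xy [0.5915 0.1626] yaw 1.3 px [329.3 242.3]
scene tin xy [ 0.5192 -0.141 ] yaw 12.0 px [235.7 302.1]
top tin xy [0.59   0.2712] yaw 2.8 px [247.4 255.7]
top tin xy [0.5883 0.3568] yaw -10.1 px [215.2 259.5]
top tin xy [ 0.5202 -0.1462] yaw 10.1 px [408.5 269.8]
top tin xy [0.4432 0.3571] yaw 1.9 px [216.7 315.8]
```

View pics/w6.png

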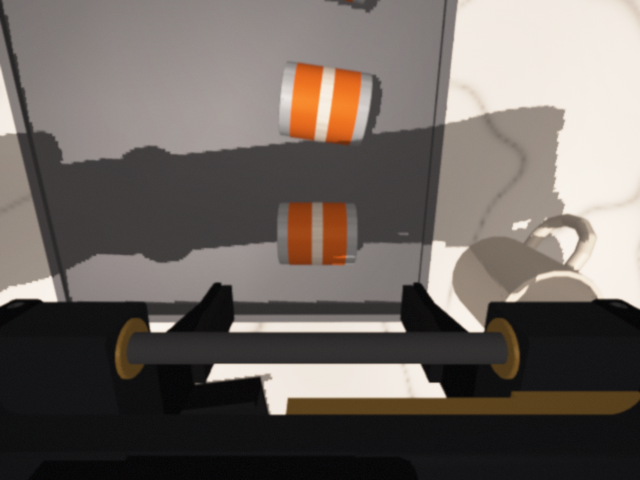

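```bash
python3 - <<'E'
from h import *
print(ray(cam("top"),(299,204),.085),ray(cam("top"),(276,187),.045))
E
python3 -m handwheel '[[[8.6,0,0.6,-3,0,0,0],[8.6,0,0.6,-6,0,0,0],[8.6,0,0.6,-7,0,0,0],[8.6,0,0.6,-7,0,0,0]]]' 30
```

```text
[0.70743156 0.12417026 0.085     ] [0.77197305 0.18365947 0.045     ]
clock: 16.45
position: [0.5864, 0.1581, 0.0848]
eef_rot: [179.9, 0.3, 92.3]
wrist_force: [-0.5, -0.2, -0.1]
gripper_width: 0.086
```

```bash
python3 -m handwheel '[[[8.6,0.2,0.4,-2,0,0,0],[8.6,0.2,0.4,-4,0,0,0],[8.6,0.2,0.4,-5,0,0,0],[8.6,0.2,0.4,-5.2,0,0,0],[8.6,0.2,0.4,-5.2,0,0,0]]]' 30
python3 -m handwheel '[[[5.5,0,0,0,0,0,0],[5.5,0,0,0,0,0,0],[5.5,0,0,0,0,0,0],[5.5,0,0,0,0,0,0],[5.5,0,0,0,0,0,0],[5.5,0,0,0,0,0,0]]]' 30
```

```text
clock: 16.87
position: [0.5888, 0.1615, 0.0335]
eef_rot: [179.9, 0.3, 92.2]
wrist_force: [1.3, 0.3, 0.6]
gripper_width: 0.0856
clock: 17.37
position: [0.5891, 0.1616, 0.034]
eef_rot: [179.8, 0.3, 92.2]
wrist_force: [0.1, -0.5, 2.2]
gripper_width: 0.0598
```

```bash
python3 -m handwheel '[[[5.5,0,0,3,0,0,0],[5.5,0,0,6,0,0,0],[5.5,-1,-4,8,0,0,4],[5.5,-2,-8,9,0,0,8],[5.5,-3,-12,9,0,0,8],[5.5,-4.5,-16,9,0,0,8],[5.5,-6,-20,9,0,0,8],[5.5,-7,-23.5,9,0,0,8],[5.5,-7.8,-25.6,9,0,0,8],[5.5,-7.8,-25.6,9,0,0,8]]]'
python3 -m handwheel '[[[5.5,0,0,0,0,0,0],[5.5,0,0,0,0,0,0],[5.5,0,0,0,0,0,0]]]'
python3 - <<'E'
from h import *
cv2.imwrite("pics/w7.png",arm.camera("wrist")[:,:,::-1])
E
```

```text
clock: 18.2
position: [0.5083, -0.1014, 0.1241]
eef_rot: [179.9, 0.4, 99.7]
wrist_force: [-0.4, -0.1, -1.8]
gripper_width: 0.0598
clock: 18.45
position: [0.5085, -0.1004, 0.124]
eef_rot: [179.9, 0.4, 99.7]
wrist_force: [-0.2, 0.0, -1.2]
gripper_width: 0.0598
```

View pics/w7.png

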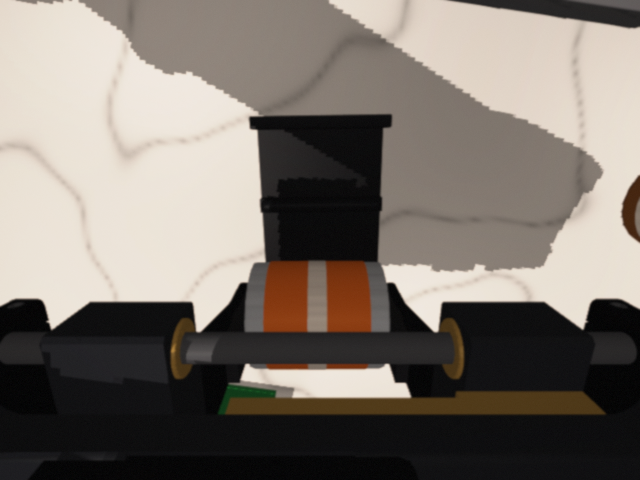

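```bash
python3 -m handwheel '[[[5.5,0.2,0.5,-1,0,0,0],[5.5,0.2,0.5,-3,0,0,0],[5.5,0.2,0.5,-5,0,0,0],[5.5,0.2,0.5,-6.5,0,0,0],[5.5,0.2,0.5,-7.3,0,0,0],[5.5,0.2,0.5,-7.4,0,0,0],[5.5,0.2,0.5,-7.4,0,0,0]]]'
```

```text
clock: 19.08
position: [0.5106, -0.0944, 0.0494]
eef_rot: [180.0, 0.4, 99.8]
wrist_force: [0.2, -0.8, -0.9]
gripper_width: 0.0591
```

```bash
python3 -m handwheel '[[[5.5,0,0,-0.5,0,0,0],[5.5,0,0,-0.9,0,0,0],[5.5,0,0,-1.25,0,0,0],[5.5,0,0,-1.3,0,0,0],[5.5,0,0,-1.3,0,0,0]]]'
```

```text
clock: 19.5
position: [0.5105, -0.0944, 0.0363]
eef_rot: [180.0, 0.4, 99.8]
wrist_force: [0.0, -0.5, -1.1]
gripper_width: 0.0601
```

```bash
python3 -m handwheel '[[[6.3,0,0,0,0,0,0],[6.8,0,0,0,0,0,0],[7.4,0,0,0,0,0,0],[7.4,0,0,0,0,0,0],[7.4,0,0,2,0,0,0],[7.4,0,0,5,0,0,0],[7.4,0,0,9,0,0,0],[8.6,1,4,11,0,0,-6],[8.6,2,8,12,0,0,-12],[8.6,3,12,12,0,0,-13]]]'
python3 -m handwheel '[[[8.6,1,4,0,0,0,0],[8.6,2,8,0,0,0,0],[8.6,3,12,0,0,0,0],[8.6,4,16,0,0,0,0],[8.6,5,20,0,0,0,0],[8.6,5,23,0,0,0,0],[8.6,5,23,0,0,0,0],[8.6,5,23,0,0,0,0]]]'
python3 - <<'E'
from h import *
print({k:np.round(v,4) for k,v in arm.observe().items() if k in("position","eef_rot","gripper_width")})
cv2.imwrite("pics/w8.png",arm.camera("wrist")[:,:,::-1]); tins("scene");tins("top")
E
```

```text
clock: 20.33
position: [0.5415, 0.021, 0.1599]
eef_rot: [179.6, 0.2, 86.4]
wrist_force: [1.1, 0.1, 0.0]
gripper_width: 0.0834
clock: 21.0
position: [0.5907, 0.2539, 0.1593]
eef_rot: [179.7, 0.2, 86.6]
wrist_force: [0.1, -0.9, 0.6]
gripper_width: 0.0862
{'position': array([0.5907, 0.2539, 0.1593]), 'eef_rot': array([179.6649,   0.2332,  86.6479]), 'gripper_width': np.float64(0.0862)}
scene tin xy [0.4486 0.3557] yaw -8.2 px [320.2 192.3]
scene tin xy [0.5895 0.3567] yaw -6.2 px [362.  206.5]
scene tin xy [0.5912 0.2602] yaw -3.6 px [346.6 223.4]
scene tin xy [ 0.5138 -0.1167] yaw 11.9 px [240.5 294.9]
top tin xy [ 0.5202 -0.1461] yaw 9.6 px [408.5 269.8]
top tin xy [ 0.51   -0.0941] yaw 9.8 px [389.1 275.4]
```

View pics/w8.png

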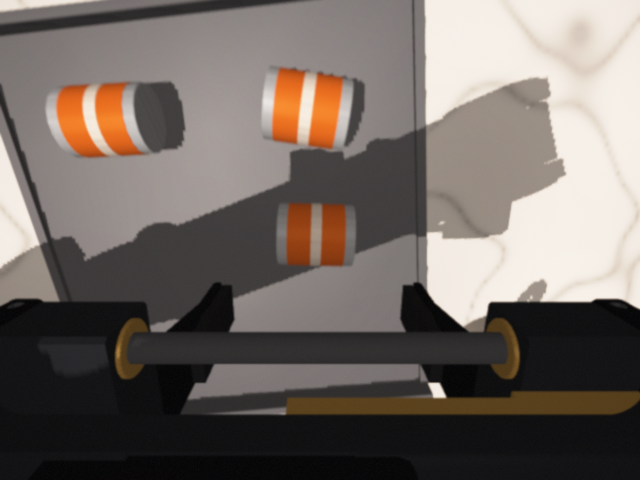

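```bash
python3 -m handwheel '[[[8.6,0,0.6,-3,0,0,0],[8.6,0,0.6,-6,0,0,0],[8.6,0,0.6,-9,0,0,0],[8.6,0,0.6,-11,0,0,0],[8.6,0,0.6,-12.2,0,0,0],[8.6,0,0.6,-12.5,0,0,0],[8.6,0,0.6,-12.5,0,0,0]]]' 30
python3 -m handwheel '[[[5.5,0,0,0,0,0,0],[5.5,0,0,0,0,0,0],[5.5,0,0,0,0,0,0],[5.5,0,0,0,0,0,0],[5.5,0,0,0,0,0,0],[5.5,0,0,0,0,0,0]]]' 30
```

```text
clock: 21.73
position: [0.5921, 0.2536, 0.0349]
eef_rot: [179.6, 0.3, 86.1]
wrist_force: [-0.7, -0.4, 1.4]
gripper_width: 0.086
clock: 22.23
position: [0.5921, 0.2538, 0.0356]
eef_rot: [179.6, 0.3, 86.1]
wrist_force: [-1.2, -1.2, 2.8]
gripper_width: 0.0596
```

```bash
python3 -m handwheel '[[[5.5,0,0,3,0,0,0],[5.5,0,0,6,0,0,0],[5.5,-1,-4,8,0,0,4],[5.5,-2,-8,9,0,0,8],[5.5,-3,-12,9,0,0,12],[5.5,-4.5,-16,9,0,0,14],[5.5,-6,-20,9,0,0,14],[5.5,-7,-24,9,0,0,14],[5.5,-8,-27.5,9,0,0,14],[5.5,-9,-29.6,9,0,0,14]]]'
python3 -m handwheel '[[[5.5,0,0,0,0,0,0],[5.5,0,0,0,0,0,0],[5.5,0,0,0,0,0,0]]]'
python3 - <<'E'
from h import *
cv2.imwrite("pics/w9.png",arm.camera("wrist")[:,:,::-1])
E
```

```text
clock: 23.07
position: [0.5006, -0.0477, 0.1256]
eef_rot: [179.6, 0.4, 99.8]
wrist_force: [1.1, -0.7, -0.5]
gripper_width: 0.0599
clock: 23.32
position: [0.5008, -0.0468, 0.1256]
eef_rot: [179.6, 0.3, 99.8]
wrist_force: [0.4, 0.7, -1.9]
gripper_width: 0.0598
```

View pics/w9.png

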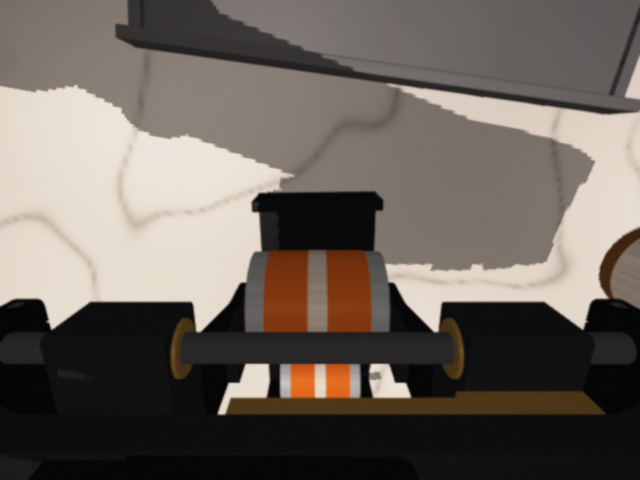

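```bash
python3 -m handwheel '[[[5.5,0.15,-0.1,-1,0,0,0],[5.5,0.15,-0.1,-3,0,0,0],[5.5,0.15,-0.1,-5,0,0,0],[5.5,0.15,-0.1,-6.5,0,0,0],[5.5,0.15,-0.1,-7.3,0,0,0],[5.5,0.15,-0.1,-7.4,0,0,0],[5.5,0.15,-0.1,-7.4,0,0,0]]]'
```

```text
clock: 23.95
position: [0.5026, -0.0464, 0.051]
eef_rot: [179.7, 0.4, 100.0]
wrist_force: [0.8, -0.3, -0.5]
gripper_width: 0.0593
```

```bash
python3 -m handwheel '[[[5.5,0,-0.1,-0.5,0,0,0],[5.5,0,-0.1,-0.9,0,0,0],[5.5,0,-0.1,-1.25,0,0,0],[5.5,0,-0.1,-1.35,0,0,0],[5.5,0,-0.1,-1.35,0,0,0]]]'
```

```text
clock: 24.37
position: [0.5027, -0.0474, 0.0376]
eef_rot: [179.7, 0.3, 100.0]
wrist_force: [0.0, -0.5, -1.9]
gripper_width: 0.0597
```

Release and go over the next tin (0.446, 0.356), yaw about -4°.

```bash
python3 -m handwheel '[[[6.3,0,0,0,0,0,0],[6.8,0,0,0,0,0,0],[7.4,0,0,0,0,0,0],[7.4,0,0,0,0,0,0],[7.4,0,0,2,0,0,0],[7.4,0,0,5,0,0,0],[7.4,0,0,9,0,0,0],[8.6,-1,4,11,0,0,-6],[8.6,-2,8,12,0,0,-12],[8.6,-3,12,12,0,0,-14]]]'
python3 -m handwheel '[[[8.6,-1,4,0,0,0,0],[8.6,-2,8,0,0,0,0],[8.6,-3,12,0,0,0,0],[8.6,-3,16,0,0,0,0],[8.6,-3,20,0,0,0,0],[8.6,-3,24,0,0,0,0],[8.6,-3,28,0,0,0,0],[8.6,-3,28,0,0,0,0],[8.6,-3,28,0,0,0,0],[8.6,-3,28,0,0,0,0]]]'
python3 - <<'E'
from h import *
print({k:np.round(v,4) for k,v in arm.observe().items() if k in("position","eef_rot","gripper_width")})
cv2.imwrite("pics/w10.png",arm.camera("wrist")[:,:,::-1]); tins("scene");tins("top")
E
```

```text
clock: 25.2
position: [0.4782, 0.0567, 0.1591]
eef_rot: [179.4, 0.2, 85.5]
wrist_force: [1.6, 0.6, -0.6]
gripper_width: 0.0834
clock: 26.03
position: [0.4484, 0.336, 0.1588]
eef_rot: [179.4, 0.3, 85.5]
wrist_force: [0.9, -1.0, -0.7]
gripper_width: 0.0862
{'position': array([0.4484, 0.336 , 0.1588]), 'eef_rot': array([179.3625,   0.324 ,  85.4935]), 'gripper_width': np.float64(0.0862)}
scene tin xy [0.4465 0.3572] yaw -3.5 px [320.2 192.3]
scene tin xy [0.6422 0.3783] yaw -14.2 px [381.1 207.8]
scene tin xy [ 0.5107 -0.0943] yaw 8.1 px [245.1 288.5]
top tin xy [ 0.5201 -0.1462] yaw 9.1 px [408.5 269.8]
top tin xy [ 0.51   -0.0941] yaw 9.8 px [389.1 275.4]
top tin xy [ 0.5013 -0.0422] yaw 10.7 px [369.6 280.3]
```

View pics/w10.png

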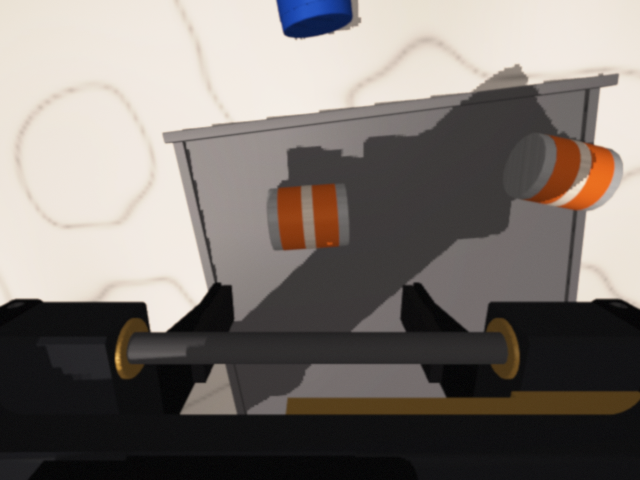

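```bash
python3 - <<'E'
from h import *
tins("wrist")
E
python3 -m handwheel '[[[8.6,-0.1,1.9,0,0,0,3],[8.6,-0.1,1.9,-1,0,0,3],[8.6,-0.1,1.9,-1,0,0,3],[8.6,-0.1,1.9,-1,0,0,3]]]' 30
python3 - <<'E'
from h import *
tins("wrist")
E
```

```text
wrist tin xy [0.6387 0.377 ] yaw -18.0 px [576.6 172.2]
wrist tin xy [0.4432 0.3554] yaw 0.0 px [306.7 215.1]
clock: 26.57
position: [0.4474, 0.3525, 0.1483]
eef_rot: [179.4, 0.4, 88.2]
wrist_force: [0.3, 0.0, 0.0]
gripper_width: 0.0859
wrist tin xy [0.6384 0.3751] yaw -15.1 px [586.  211.9]
wrist tin xy [0.4437 0.3546] yaw 1.4 px [311.1 240.2]
```

```bash
python3 -m handwheel '[[[8.6,-0.3,0.25,-3,0,0,2],[8.6,-0.3,0.25,-6,0,0,2],[8.6,-0.3,0.25,-9,0,0,2],[8.6,-0.3,0.25,-10.8,0,0,2],[8.6,-0.3,0.25,-11.4,0,0,2],[8.6,-0.3,0.25,-11.4,0,0,2],[8.6,-0.3,0.25,-11.4,0,0,2]]]' 30
python3 -m handwheel '[[[5.5,0,0,0,0,0,0],[5.5,0,0,0,0,0,0],[5.5,0,0,0,0,0,0],[5.5,0,0,0,0,0,0],[5.5,0,0,0,0,0,0],[5.5,0,0,0,0,0,0]]]' 30
```

```text
clock: 27.2
position: [0.4455, 0.3552, 0.0357]
eef_rot: [179.3, 0.3, 90.2]
wrist_force: [-0.5, 0.4, 0.4]
gripper_width: 0.0861
clock: 27.7
position: [0.4455, 0.3554, 0.0361]
eef_rot: [179.3, 0.3, 90.2]
wrist_force: [-0.3, -0.4, 1.9]
gripper_width: 0.06
```

```bash
python3 -m handwheel '[[[5.5,0,0,3,0,0,0],[5.5,0,0,6,0,0,0],[5.5,1,-4,9,0,0,4],[5.5,2,-8,12,0,0,8],[5.5,3,-12,12,0,0,10],[5.5,4,-16,12,0,0,10],[5.5,5,-20,12,0,0,10],[5.5,5,-24,12,0,0,10],[5.5,5,-28,12,0,0,10],[5.5,5,-32,12,0,0,10]]]'
python3 -m handwheel '[[[5.5,0.5,-4,0,0,0,0],[5.5,1,-8,0,0,0,0],[5.5,1.5,-12,0,0,0,0],[5.5,2,-14.5,0,0,0,0],[5.5,2,-14.5,0,0,0,0],[5.5,2,-14.5,0,0,0,0]]]'
python3 -m handwheel '[[[5.5,0,0,0,0,0,0],[5.5,0,0,0,0,0,0]]]'
python3 - <<'E'
from h import *
cv2.imwrite("pics/w11.png",arm.camera("wrist")[:,:,::-1])
E
```

```text
clock: 28.53
position: [0.4951, 0.0425, 0.156]
eef_rot: [179.3, 0.3, 100.2]
wrist_force: [1.2, -1.2, -1.7]
gripper_width: 0.0601
clock: 29.03
position: [0.5147, -0.1044, 0.1557]
eef_rot: [179.4, 0.3, 99.9]
wrist_force: [0.1, 0.4, -1.9]
gripper_width: 0.0598
clock: 29.2
position: [0.5144, -0.1029, 0.1553]
eef_rot: [179.4, 0.2, 100.1]
wrist_force: [-0.9, -0.3, -0.8]
gripper_width: 0.0601
```

View pics/w11.png

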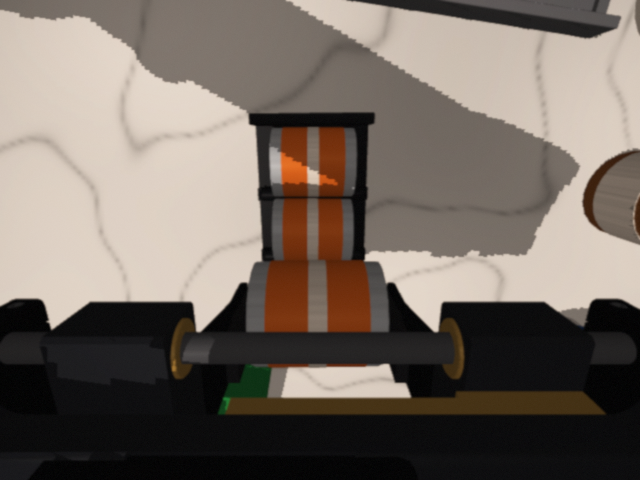

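```bash
python3 -m handwheel '[[[5.5,0.05,-1.75,0,0,0,0],[5.5,0.05,-1.75,0,0,0,0],[5.5,0.05,-1.75,-2,0,0,0],[5.5,0.05,-1.75,-4,0,0,0],[5.5,0.05,-1.75,-5.5,0,0,0],[5.5,0.05,-1.75,-6.3,0,0,0],[5.5,0.05,-1.75,-6.3,0,0,0]]]'
```

```text
clock: 29.83
position: [0.5136, -0.119, 0.0906]
eef_rot: [179.6, 0.2, 100.1]
wrist_force: [-0.0, 0.1, -1.0]
gripper_width: 0.0602
```

```bash
python3 -m handwheel '[[[5.5,0.1,-0.1,-0.4,0,0,0],[5.5,0.1,-0.1,-0.7,0,0,0],[5.5,0.1,-0.1,-0.9,0,0,0],[5.5,0.1,-0.1,-0.9,0,0,0],[5.5,0.1,-0.1,-0.9,0,0,0]]]'
```

```text
clock: 30.25
position: [0.5149, -0.12, 0.082]
eef_rot: [179.6, 0.2, 100.1]
wrist_force: [-0.8, 0.2, -2.3]
gripper_width: 0.0595
```

```bash
python3 -m handwheel '[[[5.5,0,0,-0.1,0,0,0],[5.5,0,0,-0.15,0,0,0],[5.5,0,0,-0.2,0,0,0],[5.5,0,0,-0.2,0,0,0]]]'
```

```text
clock: 30.58
position: [0.5152, -0.1201, 0.0806]
eef_rot: [179.5, 0.2, 100.1]
wrist_force: [-1.6, 0.7, 3.5]
gripper_width: 0.0597
```

Contact: wrist force went from -2 to +3.5 N. Release and rise.

```bash
python3 -m handwheel '[[[6.1,0,0,0,0,0,0],[6.3,0,0,0,0,0,0],[6.6,0,0,0,0,0,0],[7,0,0,0,0,0,0],[7.4,0,0,0,0,0,0],[7.4,0,0,2,0,0,0],[7.4,0,0,5,0,0,0],[7.4,0,0,8,0,0,0],[7.4,0,4,9,0,0,0],[7.4,0,8,9,0,0,0]]]'
python3 - <<'E'
from h import *
print({k:np.round(v,4) for k,v in arm.observe().items() if k in("position","eef_rot","gripper_width")})
cv2.imwrite("pics/w12.png",arm.camera("wrist")[:,:,::-1]); cv2.imwrite("pics/s12.png",arm.camera("scene")[:,:,::-1])
E
```

```text
clock: 31.42
position: [0.5175, -0.042, 0.1744]
eef_rot: [179.1, 0.2, 99.7]
wrist_force: [1.5, 1.7, 0.3]
gripper_width: 0.0736
{'position': array([ 0.5175, -0.042 ,  0.1744]), 'eef_rot': array([179.1205,   0.2353,  99.7496]), 'gripper_width': np.float64(0.0736)}
```

View pics/w12.png

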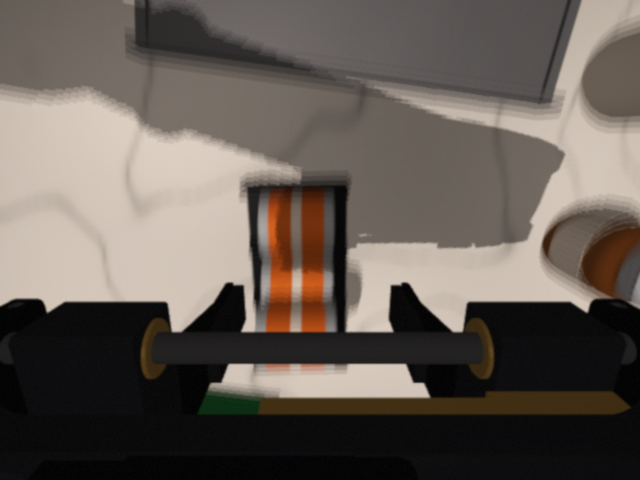

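View pics/s12.png

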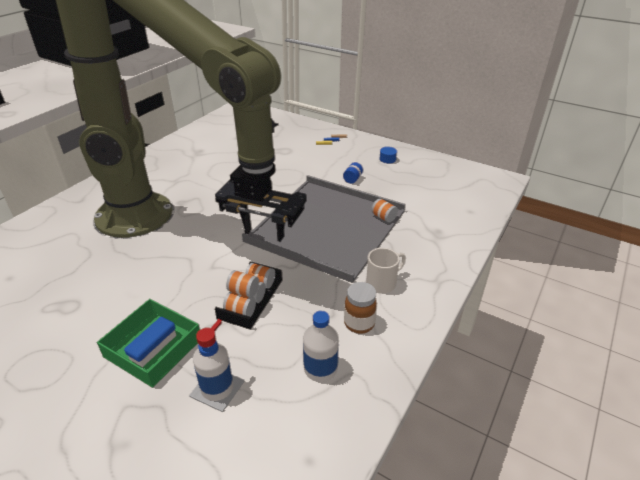

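The fifth place is filled correctly: the top tin sits at (242,284) in the scene view. The last tin was knocked and is now at (386,210) near the tray's far rim, so I go there and measure it afresh.

```bash
python3 -m handwheel '[[[8.6,1,4,0,0,0,-5],[8.6,2,8,0,0,0,-10],[8.6,3,12,0,0,0,-15],[8.6,4,16,0,0,0,-20],[8.6,5,20,0,0,0,-25],[8.6,6.5,24,0,0,0,-25],[8.6,8,27.5,0,0,0,-25],[8.6,9,31,0,0,0,-25],[8.6,10,34,0,0,0,-25],[8.6,10.5,36,0,0,0,-25]]]'
python3 -m handwheel '[[[8.6,1,3,-1,0,0,0],[8.6,1,3,-1,0,0,0],[8.6,1,3,-1,0,0,0],[8.6,1,3,-1,0,0,0]]]'
python3 - <<'E'
from h import *
print({k:np.round(v,4) for k,v in arm.observe().items() if k in("position","eef_rot","gripper_width")})
cv2.imwrite("pics/w13.png",arm.camera("wrist")[:,:,::-1]);tins("wrist"); tins("scene");tins("top")
print("upper:");tins("top",zc=.073);tins("scene",zc=.073)
E
```

```text
clock: 32.35
position: [0.6205, 0.3325, 0.1699]
eef_rot: [179.5, -0.1, 76.0]
wrist_force: [-0.9, -0.8, -0.4]
gripper_width: 0.0859
clock: 32.68
position: [0.6303, 0.3618, 0.1587]
eef_rot: [179.5, 0.0, 76.0]
wrist_force: [-0.6, -1.0, 0.5]
gripper_width: 0.086
{'position': array([0.6303, 0.3618, 0.1587]), 'eef_rot': array([1.795226e+02, 3.930000e-02, 7.597990e+01]), 'gripper_width': np.float64(0.086)}
wrist tin xy [0.6406 0.3752] yaw -15.9 px [325.1 219.4]
scene tin xy [0.6423 0.3781] yaw -14.6 px [381.1 207.8]
scene tin xy [ 0.4882 -0.1075] yaw 46.1 px [238.2 289.5]
top tin xy [ 0.5169 -0.1201] yaw 9.4 px [398.7 271.9]
top tin xy [ 0.5012 -0.0422] yaw 10.4 px [369.5 280.4]
upper:
top tin xy [ 0.5112 -0.1125] yaw 9.2 px [398.7 271.9]
top tin xy [ 0.4961 -0.0375] yaw 10.4 px [369.5 280.4]
scene tin xy [0.6669 0.3193] yaw -14.3 px [381.1 207.9]
scene tin xy [ 0.5202 -0.14  ] yaw 45.4 px [238.2 289.4]
```

View pics/w13.png

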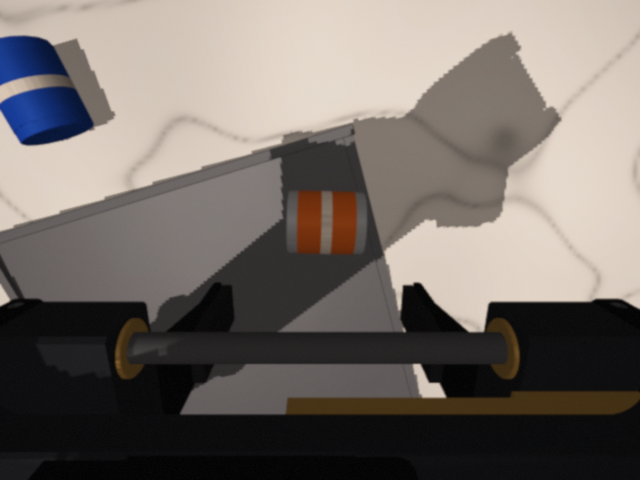

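```bash
python3 -m handwheel '[[[8.6,1,1.4,-1,0,0,-1.5],[8.6,1,1.4,-3,0,0,-1.5],[8.6,1,1.4,-6,0,0,-1.5],[8.6,1,1.4,-8,0,0,-1.5],[8.6,1,1.4,-8,0,0,-1.5]]]' 30
```

```text
clock: 33.4
position: [0.6378, 0.3736, 0.0753]
eef_rot: [179.8, 0.2, 74.4]
wrist_force: [-1.1, -1.8, 0.2]
gripper_width: 0.0858
```

```bash
python3 -m handwheel '[[[8.6,0.3,0.2,-2,0,0,0],[8.6,0.3,0.2,-3.2,0,0,0],[8.6,0.3,0.2,-3.8,0,0,0],[8.6,0.3,0.2,-3.8,0,0,0],[8.6,0.3,0.2,-3.8,0,0,0]]]' 30
python3 -m handwheel '[[[5.5,0,0,0,0,0,0],[5.5,0,0,0,0,0,0],[5.5,0,0,0,0,0,0],[5.5,0,0,0,0,0,0],[5.5,0,0,0,0,0,0],[5.5,0,0,0,0,0,0]]]' 30
```

```text
clock: 33.82
position: [0.6411, 0.3756, 0.0382]
eef_rot: [179.8, 0.2, 74.4]
wrist_force: [0.1, 0.7, 1.0]
gripper_width: 0.0858
clock: 34.32
position: [0.6413, 0.3758, 0.0386]
eef_rot: [179.7, 0.2, 74.4]
wrist_force: [0.1, 0.4, 1.4]
gripper_width: 0.0595
```

```bash
python3 -m handwheel '[[[5.5,0,0,3,0,0,0],[5.5,0,0,6,0,0,0],[5.5,-1,-3.5,9,0,0,5],[5.5,-2,-7,12,0,0,10],[5.5,-3,-10.5,12,0,0,15],[5.5,-4,-14,12,0,0,20],[5.5,-5,-17.5,12,0,0,25.8],[5.5,-6,-21,12,0,0,25.8],[5.5,-7,-24.5,12,0,0,25.8],[5.5,-8.5,-28,12,0,0,25.8]]]'
python3 -m handwheel '[[[5.5,-1,-3.5,0,0,0,0],[5.5,-2,-7,0,0,0,0],[5.5,-3.5,-10.5,0,0,0,0],[5.5,-5,-14.5,0,0,0,0],[5.5,-5,-15.5,0,0,0,0],[5.5,-5,-15.5,0,0,0,0],[5.5,-5,-15.5,0,0,0,0]]]'
python3 -m handwheel '[[[5.5,0,0,0,0,0,0],[5.5,0,0,0,0,0,0]]]'
python3 - <<'E'
from h import *
cv2.imwrite("pics/w14.png",arm.camera("wrist")[:,:,::-1])
E
```

```text
clock: 35.15
position: [0.5559, 0.0939, 0.1585]
eef_rot: [179.7, 0.2, 100.1]
wrist_force: [0.8, 0.2, -0.4]
gripper_width: 0.0597
clock: 35.73
position: [0.5058, -0.0614, 0.1586]
eef_rot: [179.7, 0.1, 100.0]
wrist_force: [0.4, 0.7, -1.1]
gripper_width: 0.0595
clock: 35.9
position: [0.5061, -0.0597, 0.1584]
eef_rot: [179.7, 0.1, 100.2]
wrist_force: [-0.4, 0.7, -1.8]
gripper_width: 0.0599
```

View pics/w14.png

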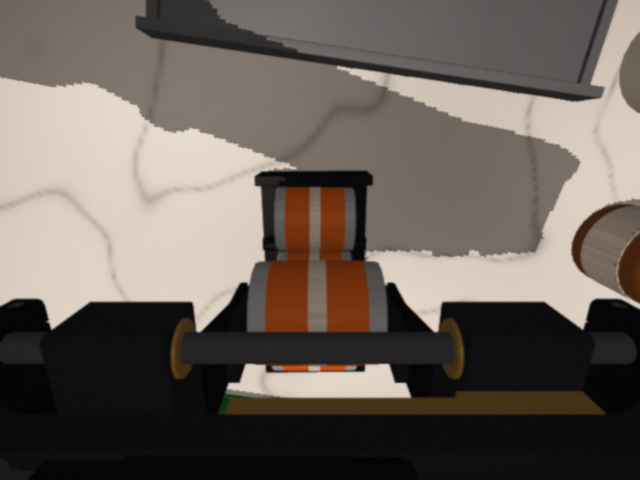

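```bash
python3 -m handwheel '[[[5.5,0,-0.75,0,0,0,0],[5.5,0,-0.75,-1,0,0,0],[5.5,0,-0.75,-3,0,0,0],[5.5,0,-0.75,-5,0,0,0],[5.5,0,-0.75,-6.3,0,0,0],[5.5,0,-0.75,-6.3,0,0,0],[5.5,0,-0.75,-6.3,0,0,0]]]'
```

```text
clock: 36.53
position: [0.5054, -0.0673, 0.0944]
eef_rot: [179.8, 0.2, 100.2]
wrist_force: [0.1, 0.8, -1.3]
gripper_width: 0.0597
```

```bash
python3 -m handwheel '[[[5.5,0,0.05,-0.4,0,0,0],[5.5,0,0.05,-0.7,0,0,0],[5.5,0,0.05,-0.95,0,0,0],[5.5,0,0.05,-1.05,0,0,0],[5.5,0,0.05,-1.05,0,0,0]]]'
```

```text
clock: 36.95
position: [0.5054, -0.0668, 0.084]
eef_rot: [179.8, 0.1, 100.2]
wrist_force: [-0.7, -0.2, -1.0]
gripper_width: 0.0598
```

```bash
python3 -m handwheel '[[[5.5,0,0,-0.1,0,0,0],[5.5,0,0,-0.15,0,0,0],[5.5,0,0,-0.2,0,0,0],[5.5,0,0,-0.2,0,0,0]]]'
```

```text
clock: 37.28
position: [0.5059, -0.0673, 0.083]
eef_rot: [179.8, 0.2, 100.1]
wrist_force: [-1.8, -1.3, 5.5]
gripper_width: 0.0599
```

Contact again (+5.5 N). Release and retreat upward.

```bash
python3 -m handwheel '[[[6.1,0,0,0,0,0,0],[6.3,0,0,0,0,0,0],[6.6,0,0,0,0,0,0],[7,0,0,0,0,0,0],[7.4,0,0,0,0,0,0],[7.4,0,0,2,0,0,0],[7.4,0,0,5,0,0,0],[7.4,0,0,9,0,0,0],[7.4,0,4,11,0,0,0],[7.4,0,8,12,0,0,0]]]'
python3 -m handwheel '[[[7.4,0,4,1,0,0,0],[7.4,0,8,1,0,0,0],[7.4,0,12,1,0,0,0],[7.4,0,16,1,0,0,0],[7.4,0,16,1,0,0,0],[7.4,0,16,1,0,0,0]]]'
python3 - <<'E'
from h import *
t=arm.camera("top");s=arm.camera("scene")
a=cv2.resize(s[230:340,180:310,::-1],(400,338),interpolation=cv2.INTER_CUBIC);b=cv2.resize(t[240:330,330:540,::-1],(400,171),interpolation=cv2.INTER_CUBIC)
cv2.imwrite("pics/f1.png",np.vstack([a,b]));cv2.imwrite("pics/f2.png",s[:,:,::-1])
E
```

```text
clock: 38.12
position: [0.5078, 0.0082, 0.2062]
eef_rot: [179.4, 0.2, 99.7]
wrist_force: [1.4, 1.0, -0.3]
gripper_width: 0.074
clock: 38.62
position: [0.507, 0.1711, 0.2157]
eef_rot: [179.5, 0.2, 100.1]
wrist_force: [0.1, 0.1, 0.5]
gripper_width: 0.0741
```

View pics/f1.png

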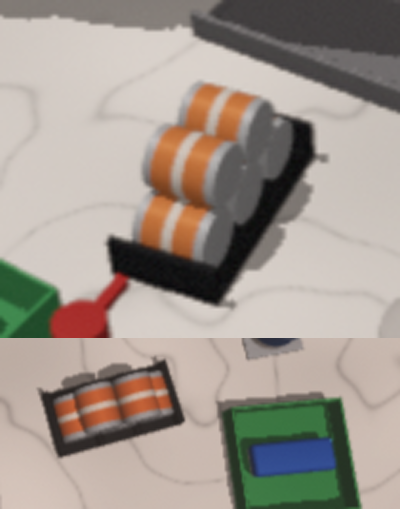

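View pics/f2.png

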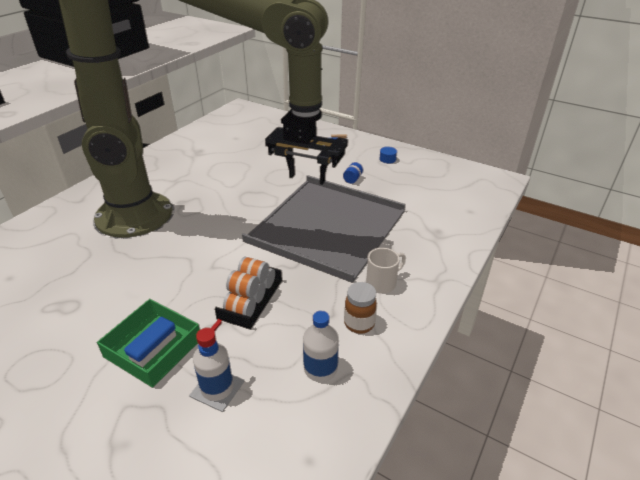

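The crops show three tins in the grooves and two saddled above, the tray empty, the brush in the basket and the cap up. One numeric check before handing in.

Run:
```python
from h import *
im=arm.camera("top");C=cam("top");m=masks(im)["orange"]
for c,z in(((.515,-.1201),.073),((.5056,-.0682),.073)):
    n=C[2]-np.array([*c,z]);n/=np.linalg.norm(n);p=proj(C,np.array([*c,z])+.024*n);print("expected px",p.round(1))
for a,c,_ in blobs(m,20): print(a,c.round(1))
o=arm.observe();print(o["clock"],o["wrist_force"])
arm.job_done()
```

```text
expected px [401.8 271. ]
expected px [381.6 276.4]
151 [403.3 264.7]
116 [379.9 270.5]
148 [406.3 274.8]
61 [364.6 276.2]
119 [383.1 280.6]
60 [367.4 286.3]
38.7667 [-0.1343903  -1.06314268 -0.30363753]
the job is handed in; nothing more can be done
```

The job is done and handed in at 38.8 s of the 210 s allowed. No verdict is reported, so this rests on my own checks.

- **Brush and cap:** the brush went into the green basket first. With the rack empty I pressed the cap down to its stop; the travel was about 9.6 mm by fingertip height and the force jumped to 12 N. It sprang back, and the pictures show it up.
- **Tins:** all five in the tray went into the rack, three in the grooves and two saddled in the gaps above. One tin was knocked aside partway through, so I measured it again before picking it up.
- **Last checks:**
  - The lower row measured within about 1 mm of plan, at about 10° yaw, which matches the rack.
  - The upper two tins were where expected in the top view to about 3 pixels. One upper tin's bands merged with those of the tin below, so that check was rougher.
  - The tray was empty, the bystanders and the blue look-alike had not visibly moved, and the gripper was clear of everything.
- **Disagreements:** some scene-camera readings of the tins in the rack were off, because the orange bands overlapped or were partly hidden. I used the top and wrist views instead.

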